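# Light, trim and lay out the clamp inspection bay

## Task

Press the lamp's toggle on the wall fully down, then turn the slotted trimmer screw with the held plastic tuning tool until its pointer lines up with the black mark, not touching the screw with the fingers, and stand the tool back in its stand with its collar down on the top. Lay all the roller clamps (four or five, roller up) in one neat side-by-side row on the low white shelf, one in the middle of each marked lane, lengthwise along it, filling lanes from the shelf's left end as the robot sees it with no lane skipped. Leave the tray, bin and canister where they are; the clamps may be done at any time.

Things in the scene. Friction and masses are not known exactly. Their poses are not given: they have to be found in the camera images.
- toggle (a joint): Steel bat toggle of the sorting lamp on a short tiled wall stub (140 wide, 130 high) at the far right, facing the robot. 10 mm thick lever sticking out of the face, swings in the vertical plane. Rad: 0 = leaning up 0.45 above level (off), 0.9 = leaning down 0.45 below level (on). Grows as it is pressed down; about 0.08 N m (2 N at mid-lever); stays where left.
- toggle_tip (a point): Centre of the toggle lever's 16 mm ball end, 58 mm from its pivot.
- toggle_pivot (a point): Pivot of the toggle lever, 8 mm in front of the wall stub's face and 80 mm above the counter. Fixed; its x axis points into the wall, z up.
- trim (a joint): Brass slotted trimmer screw, 50 mm across, 14 mm proud on top of the flat grey lamp driver case (130 x 120 x 42 mm), turning about the vertical. Rad, growing counter-clockwise from above; 0 = its pointer nib lines up with the black mark bar on the case (on its +x side, away from the robot). Stops at -1.6 and 1.6. Friction 0.05 N m; stays where left.
- slot (a point): Middle of the trimmer screw's slot, level with the screw's top face (56.5 mm above the counter). Turns with the screw: x runs along the slot towards the pointer nib, z up. Slot 7 mm wide, 10 mm deep, open at both ends, through the whole 50 mm.
- tuner_tip (a point): Tuning tool, 118 mm tall, upright, blade down; point: middle of the blade's lower edge. x along the blade's width, z up the tool. Blade 22 (x) x 4 (y) x 14 mm high; shank 14 mm diameter up to 54 mm; square collar 40 x 40 mm at 54 to 60 mm above the tip; square handle 24 x 24 mm, sides along x and y, at 60 to 118 mm. 60 g.
- tuner_grip (a point): Centre of the tuning tool's square handle, 89 mm above the tip; same axes.
- tuner_collar (a point): Centre of the underside of the tuning tool's collar, 54 mm above the tip; same axes.
- stand_top (a point): Fixed grey tool stand, 60 x 60 mm, 70 mm high; this point is the middle of its top face, at the mouth of a 26 x 26 mm square hole 64 mm deep. The tool hangs in it, its collar resting on the top face.
- shelf: Fixed low white inspection shelf, 100 (x) x 290 (y) x 15 mm high; origin at the centre of its underside. Its top is divided by thin flat black lines (no height) into five lanes, 56 mm wide, running along the shelf's x, centres at y = +112, +56, 0, -56, -112 mm: lane 1 is the one at +y (the robot's left).
- bin: Bystander: lime green open bin, 120 x 150 x 70 mm, origin under its centre.
- tray: Bystander: chrome tray with bent tweezers, 90 x 170 x 18 mm, origin under its centre.
- canister: Bystander: stubby aluminium canister, 64 mm diameter, 85 mm high, origin under its centre.
- lane1 (a point): Middle of lane 1 on the shelf's top face; x along the lane.
- lane2 (a point): Middle of lane 2 on the shelf's top face; x along the lane.
- lane3 (a point): Middle of lane 3 on the shelf's top face; x along the lane.
- lane4 (a point): Middle of lane 4 on the shelf's top face; x along the lane.
- lane5 (a point): Middle of lane 5 on the shelf's top face; x along the lane.
- clamp1_mid (a point): Cream plastic roller clamp, 62 (x) x 30 (y) x 26 mm high body with a roller showing 5 mm above it; this point is the body's centre, 13 mm above its underside; x along its length, z up. 28 to 56 g. May be absent.
- clamp2_mid (a point): Cream plastic roller clamp, 62 (x) x 30 (y) x 26 mm high body with a roller showing 5 mm above it; this point is the body's centre, 13 mm above its underside; x along its length, z up. 28 to 56 g. May be absent.
- clamp3_mid (a point): Cream plastic roller clamp, 62 (x) x 30 (y) x 26 mm high body with a roller showing 5 mm above it; this point is the body's centre, 13 mm above its underside; x along its length, z up. 28 to 56 g. May be absent.
- clamp4_mid (a point): Cream plastic roller clamp, 62 (x) x 30 (y) x 26 mm high body with a roller showing 5 mm above it; this point is the body's centre, 13 mm above its underside; x along its length, z up. 28 to 56 g. May be absent.
- clamp5_mid (a point): Cream plastic roller clamp, 62 (x) x 30 (y) x 26 mm high body with a roller showing 5 mm above it; this point is the body's centre, 13 mm above its underside; x along its length, z up. 28 to 56 g. May be absent.
Not all that is in view belongs to the job. What is shaped like the part that bears clamp4_mid but orange or purple is not meant.

How it is judged:
On the way, in this order (a step that is already met when the one before it is completed fails the run):
1. the toggle is pressed down (value above 0.75) (value of joint toggle above 0.75 rad), for 0.2 s.
2. the tool's blade is in the trimmer slot, at least 3 mm deep and upright (horizontal distance between tuner_tip and slot below 0.008 m and z of tuner_tip in the frame of slot between -0.014 and -0.003 m and angle between tuner_tip's own z axis and vertical below 0.15 rad), for 0.2 s.
3. the pointer is on the mark (within 0.12 rad) with the blade still in the slot (all of step 2 and value of joint trim between -0.12 and 0.12 rad), for 0.2 s.
At the end, for the whole second after the job is handed in: Toggle past 0.75; trimmer within 0.12 rad of mark; tool upright in stand, collar within 5 mm of its top; all clamps upright on the shelf, at rest, within 13 mm of a lane centre across, 18 mm along, 0.22 rad; lanes filled from lane 1, no gap (value of joint trim between -0.12 and 0.12 rad and value of joint toggle above 0.75 rad and horizontal distance between tuner_collar and stand_top below 0.013 m and z of tuner_collar in the frame of stand_top between -0.004 and 0.005 m and angle between tuner_tip's own z axis and vertical below 0.1 rad and linear speed of each of tuner, clamp1, clamp2, clamp3, clamp4, clamp5 below 0.02 m/s and (y of clamp1_mid in the frame of shelf between 0.099 and 0.125 m or y of clamp1_mid in the frame of shelf between 0.043 and 0.069 m or y of clamp1_mid in the frame of shelf between -0.013 and 0.013 m or y of clamp1_mid in the frame of shelf between -0.069 and -0.043 m or y of clamp1_mid in the frame of shelf between -0.125 and -0.099 m) and x of clamp1_mid in the frame of shelf between -0.018 and 0.018 m and z of clamp1_mid in the frame of shelf between 0.023 and 0.033 m and angle between the x axis of each of clamp1_mid, clamp2_mid, clamp3_mid, clamp4_mid, clamp5_mid and the x axis of shelf, either way round below 0.22 rad and angle between each of clamp1_mid, clamp2_mid, clamp3_mid, clamp4_mid, clamp5_mid's own z axis and vertical below 0.15 rad and (y of clamp2_mid in the frame of shelf between 0.099 and 0.125 m or y of clamp2_mid in the frame of shelf between 0.043 and 0.069 m or y of clamp2_mid in the frame of shelf between -0.013 and 0.013 m or y of clamp2_mid in the frame of shelf between -0.069 and -0.043 m or y of clamp2_mid in the frame of shelf between -0.125 and -0.099 m) and x of clamp2_mid in the frame of shelf between -0.018 and 0.018 m and z of clamp2_mid in the frame of shelf between 0.023 and 0.033 m and (y of clamp3_mid in the frame of shelf between 0.099 and 0.125 m or y of clamp3_mid in the frame of shelf between 0.043 and 0.069 m or y of clamp3_mid in the frame of shelf between -0.013 and 0.013 m or y of clamp3_mid in the frame of shelf between -0.069 and -0.043 m or y of clamp3_mid in the frame of shelf between -0.125 and -0.099 m) and x of clamp3_mid in the frame of shelf between -0.018 and 0.018 m and z of clamp3_mid in the frame of shelf between 0.023 and 0.033 m and (y of clamp4_mid in the frame of shelf between 0.099 and 0.125 m or y of clamp4_mid in the frame of shelf between 0.043 and 0.069 m or y of clamp4_mid in the frame of shelf between -0.013 and 0.013 m or y of clamp4_mid in the frame of shelf between -0.069 and -0.043 m or y of clamp4_mid in the frame of shelf between -0.125 and -0.099 m) and x of clamp4_mid in the frame of shelf between -0.018 and 0.018 m and z of clamp4_mid in the frame of shelf between 0.023 and 0.033 m and (y of clamp5_mid in the frame of shelf between 0.099 and 0.125 m or y of clamp5_mid in the frame of shelf between 0.043 and 0.069 m or y of clamp5_mid in the frame of shelf between -0.013 and 0.013 m or y of clamp5_mid in the frame of shelf between -0.069 and -0.043 m or y of clamp5_mid in the frame of shelf between -0.125 and -0.099 m) and x of clamp5_mid in the frame of shelf between -0.018 and 0.018 m and z of clamp5_mid in the frame of shelf between 0.023 and 0.033 m and (y of clamp1_mid in the frame of shelf between 0.099 and 0.125 m or y of clamp2_mid in the frame of shelf between 0.099 and 0.125 m or y of clamp3_mid in the frame of shelf between 0.099 and 0.125 m or y of clamp4_mid in the frame of shelf between 0.099 and 0.125 m or y of clamp5_mid in the frame of shelf between 0.099 and 0.125 m) and (y of clamp1_mid in the frame of shelf between 0.043 and 0.069 m or y of clamp2_mid in the frame of shelf between 0.043 and 0.069 m or y of clamp3_mid in the frame of shelf between 0.043 and 0.069 m or y of clamp4_mid in the frame of shelf between 0.043 and 0.069 m or y of clamp5_mid in the frame of shelf between 0.043 and 0.069 m) and (y of clamp1_mid in the frame of shelf between -0.013 and 0.013 m or y of clamp2_mid in the frame of shelf between -0.013 and 0.013 m or y of clamp3_mid in the frame of shelf between -0.013 and 0.013 m or y of clamp4_mid in the frame of shelf between -0.013 and 0.013 m or y of clamp5_mid in the frame of shelf between -0.013 and 0.013 m) and (y of clamp1_mid in the frame of shelf between -0.069 and -0.043 m or y of clamp2_mid in the frame of shelf between -0.069 and -0.043 m or y of clamp3_mid in the frame of shelf between -0.069 and -0.043 m or y of clamp4_mid in the frame of shelf between -0.069 and -0.043 m or y of clamp5_mid in the frame of shelf between -0.069 and -0.043 m)); the robot touches nothing.
It fails at once if the fingers touch the trimmer screw (contact force between the fingers and trim above 1 N).
It fails at once if the tray is shifted more than 40 mm (distance of tray from where it was at the start of the episode above 0.04 m).
It fails at once if the bin is shifted more than 40 mm (distance of bin from where it was at the start of the episode above 0.04 m).
It fails at once if the canister is shifted more than 40 mm (distance of canister from where it was at the start of the episode above 0.04 m).
Of clamp1, clamp2, clamp3, clamp4, clamp5 only 4 to 5 are there at a start; the rules pass over those that are not, and their reading is None.
At some moment in a run one of clamp1, clamp2, clamp3, clamp4, clamp5 may be knocked a few centimetres aside while the robot is not near it.
It also fails if it takes over 208 s, if anything falls off the work surface, if the arm or the gripper's body presses on something with over 40 N, if the wrist force passes 120 N, or if a joint passes its speed limit or range.

## Robot

A 6-joint arm with a two-finger parallel gripper is mounted at the origin on the work surface. World frame = base frame: x ahead of the robot, y to its left, z up, the work surface at z = 0. Lengths are in m, angles in rad, forces in N, time in s.
With the tool pointing down it reaches from about 0.3 to 0.825 m from the base axis. Payload 5.4 kg.
Tool frame: the origin (TCP) lies between the finger pads; the fingertips stand 8 mm ahead of it and the grasp point (between the pads) lies 11 mm behind it; y points along the fingers, z is the direction in which the jaws open and shut, and the axes are right-handed (so a half turn about y gives the same grasp; the last joint's range is limited). The gripper opens to 92 mm and grips with 3 to 60 N. Pads are 20 mm wide; open, the fingers measure 128 mm over their backs; the gripper's body (75 mm by 189 mm) begins 69 mm behind the grasp point.
Start: joints at [0.949, 0.158, 1.597, -0, 1.386, -0.21], TCP at [0.23, 0.527, 0.223] pointing down, gripper open.
Joint ranges: [-2.91, 2.91], [-0.94, 2.29], [0.18, 2.7], [-1.29, 4.43], [0.17, 2.64], [-3, 3]. Speed limits (rad/s): [2.57, 2.57, 3.14, 3.14, 3.14, 3.14].

## Interface

Orientations are given as a unit quaternion [w, x, y, z].
In Python, from station import manip gives the robot as it stands. Calls block until the motion is done:
- manip.reach(position, orientation): joint-space move of the TCP to a pose.
- manip.servo_line(position, attitude=None, rate=0.15, force_limit=None): straight line of the TCP; attitude=None keeps the orientation; rate is the mean speed in m/s. With force_limit (N) it stops when the force on the tool has changed by that much, and returns True; else False.
- manip.set_joints(angles): joint-space move.
- manip.command_gripper(opening, effort=None): opening from 0.0 (shut) to 1.0 (fully open); effort is the grip in N (None keeps the last); returns when the fingers have stopped.
- manip.dwell(seconds).
- manip.ik(position, orientation): joint angles nearest the present ones, or None.
- manip.grab_frame(name): name is "scene" or "top" or "wrist"; returns a dict with "frame" (480x640x3 uint8, red, green, blue), "fx", "fy", "cx", "cy" (pixels), "k1" (the pictures are not rectified: a ray, as slopes to the right and down, at radius r is drawn at 1 + k1 r^2 times it, then the intrinsics apply), "extrinsics" (4x4, takes a point from world to camera coordinates). Camera axes: x right, y down, z forward; pixel columns grow to the right and rows downward; lengths in m; the calibration is good to about 2 mm. A picture is of the moment at which its call begins. There is no depth.
A pose or a line that the arm cannot do raises manip.IKError and nothing moves.
- manip.close_job(): hands the job in, once; it reports no verdict.
Readings, each from a call of its own:
- manip.current_clock(): time.
- manip.current_qpos(): joint angles.
- manip.current_qvel(): joint speeds.
- manip.current_joint_efforts(): joint torques, N m.
- manip.current_position(): TCP position.
- manip.current_ee_rot(): TCP orientation.
- manip.current_contact_force(): force on the tool from outside, world axes, zero at the start.
- manip.current_torque(): the same for the moment, N m.
- manip.current_gripper_width(): opening from 0.0 (shut) to 1.0 (fully open).
Only numpy, scipy, OpenCV 4.12 (cv2) and the standard library are available. Lean on these libraries where they do the work, as an engineer would, in place of code of your own. Each camera call takes 0.05 s, during which the arm holds its last target.

## Working session

There is one attempt and no reset: what is moved stays moved. The work goes in short steps, each a Python script; the robot and the scene stay as the last script left them, time stands still between calls to the robot, and variables do not carry over. Pictures are saved under pics/ and viewed, and the job is handed in when it is done.

```bash
ls; mkdir -p pics; python3 - <<'E'
from station import manip
import cv2,json,numpy as np
for n in ["scene","top","wrist"]:
    d=manip.grab_frame(n); cv2.imwrite(f"pics/{n}0.png",d["frame"][:,:,::-1])
    print(n,d["fx"],d["fy"],d["cx"],d["cy"],d["k1"]); print(np.round(d["extrinsics"],4).tolist())
print(manip.current_clock(),manip.current_ee_rot(),manip.current_position(),manip.current_gripper_width(),manip.current_contact_force())
E
```

```text
pics
scene 439.2705134127027 439.2705134127027 317.72397319086764 239.55509247103643 -0.023794538365037685
[[-0.457, 0.8895, 0.002, 0.2535], [0.4497, 0.2329, -0.8623, -0.1259], [-0.7674, -0.3932, -0.5064, 1.3793], [0.0, 0.0, 0.0, 1.0]]
top 529.0580483418347 529.0580483418347 319.11473636779215 249.95493165007537 -0.028300948289514863
[[-0.0035, -0.9997, 0.025, -0.0292], [-0.9895, -0.0002, -0.1443, 0.5066], [0.1443, -0.0252, -0.9892, 1.2248], [0.0, 0.0, 0.0, 1.0]]
wrist 353.4483383371596 353.4483383371596 319.09253306364866 233.35336210462998 -0.04142514755175394
[[0.4004, 0.9163, -0.0032, -0.5726], [0.8757, -0.3816, 0.2957, -0.0342], [0.2698, -0.1212, -0.9553, 0.3937], [0.0, 0.0, 0.0, 1.0]]
0.15 [-0.69169768  0.69264232 -0.1447665   0.14437311] [0.2298877  0.52651802 0.22184981] 0.9996688462795202 [ 0.12352484 -0.07520407  0.51875935]
```

View pics/top0.png

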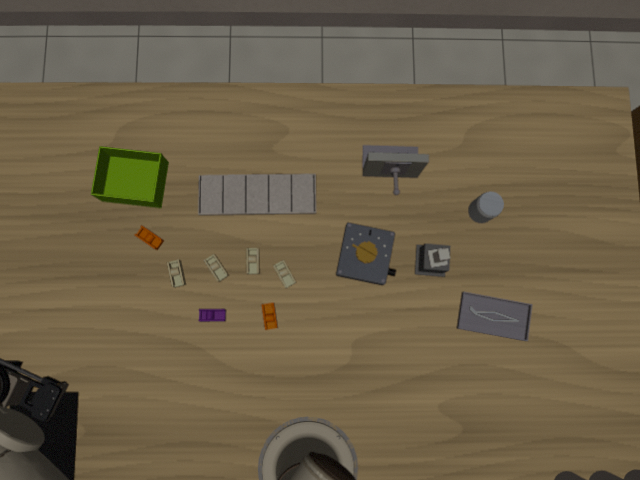

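View pics/scene0.png

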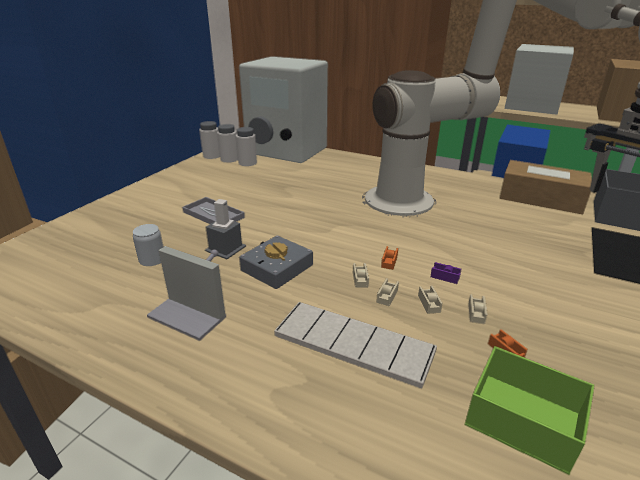

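View pics/wrist0.png

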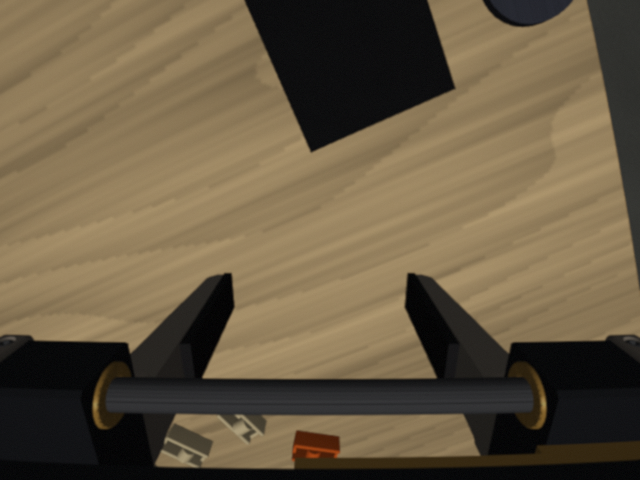

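Candidates in the top view. The cream pieces at (176,273), (216,267), (253,261) and (285,273) are the clamps. The orange pieces at (150,238) and (270,316) and the purple one at (212,315) are decoys. The trimmer is at (367,252), the tool in its stand at (436,258), and the toggle at (396,180). Next I'll check these in close crops.

```bash
cat > h.py <<'E'
from station import manip
import cv2,numpy as np
from scipy.spatial.transform import Rotation as R
def cam(n,save=None):
    d=manip.grab_frame(n)
    if save: cv2.imwrite(f"pics/{save}.png",d["frame"][:,:,::-1])
    return d
def KD(d): return np.array([[d["fx"],0,d["cx"]],[0,d["fy"],d["cy"]],[0,0,1.]]),np.array([d["k1"],0,0,0.])
def ray(d,uv):
    K,D=KD(d); E=np.array(d["extrinsics"])
    p=cv2.undistortPoints(np.array(uv,float).reshape(-1,1,2),K,D).reshape(-1,2)
    v=np.c_[p,np.ones(len(p))]@E[:3,:3]; o=-E[:3,:3].T@E[:3,3]
    return o,v
def onz(d,uv,z):
    o,v=ray(d,uv); return o+v*((z-o[2])/v[:,2])[:,None]
def proj(d,P):
    K,D=KD(d); E=np.array(d["extrinsics"])
    return cv2.projectPoints(np.array(P,float).reshape(-1,1,3),cv2.Rodrigues(E[:3,:3])[0],E[:3,3],K,D)[0].reshape(-1,2)
def tri(ds,uvs):
    A=np.zeros((3,3));b=np.zeros(3)
    for d,uv in zip(ds,uvs):
        o,v=ray(d,[uv]); v=v[0]/np.linalg.norm(v[0]); M=np.eye(3)-np.outer(v,v); A+=M;b+=M@o
    X=np.linalg.solve(A,b)
    return X,[proj(d,[X])[0]-uv for d,uv in zip(ds,uvs)]
E
python3 - <<'E'
import cv2
t=cv2.imread("pics/top0.png"); s=cv2.imread("pics/scene0.png")
a=cv2.resize(t[130:350,330:540],None,fx=3.6,fy=2.7,interpolation=2)
a=cv2.resize(t[135:295,330:460],None,fx=3.6,fy=3.6,interpolation=2)
b=cv2.resize(t[140:335,90:325],None,fx=3,fy=3,interpolation=2)
c=cv2.resize(s[190:340,130:325],None,fx=4,fy=4,interpolation=2)
cv2.imwrite("pics/c1.png",a);cv2.imwrite("pics/c2.png",b);cv2.imwrite("pics/c3.png",c)
E
```

```text
(no output)
```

View pics/c1.png

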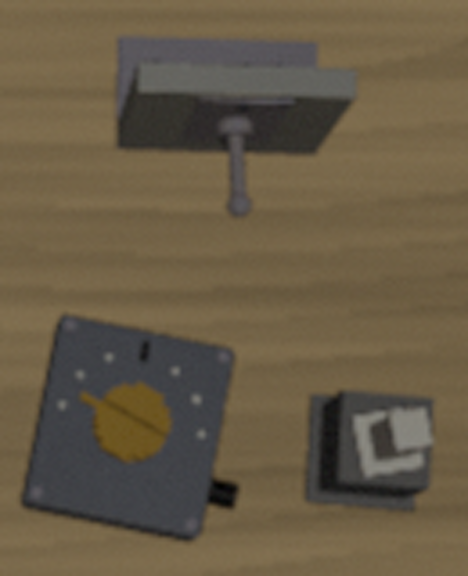

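View pics/c2.png

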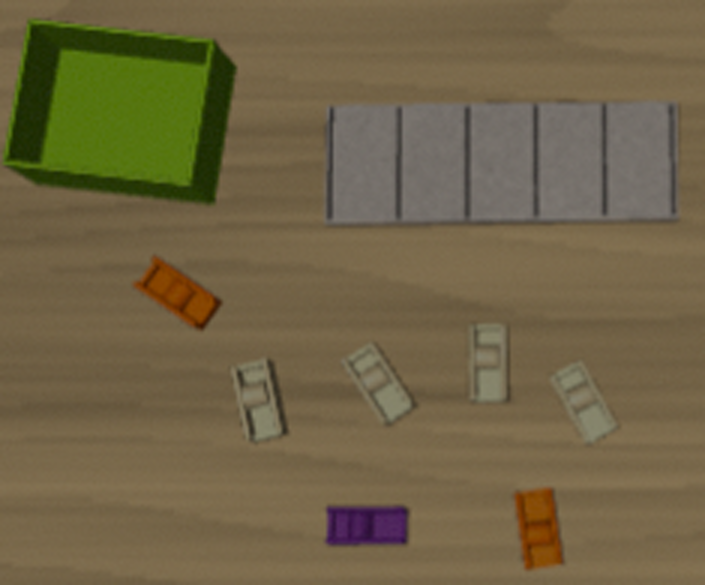

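View pics/c3.png

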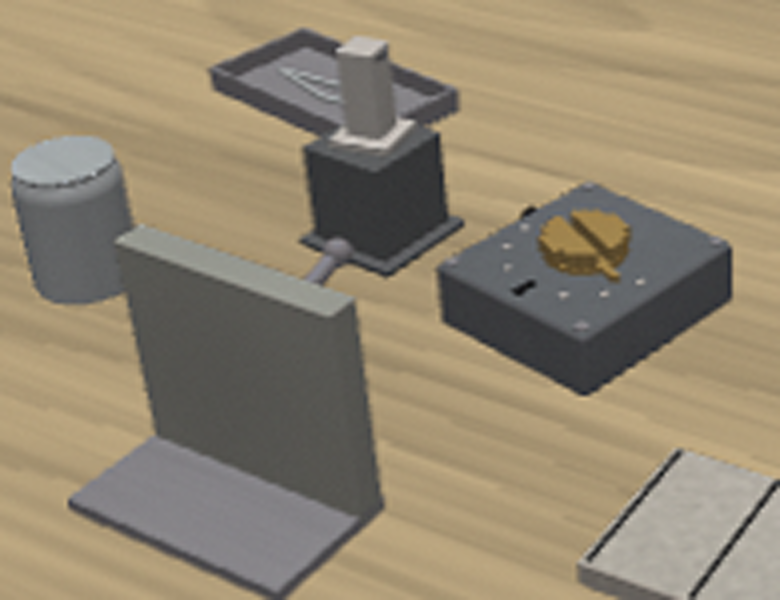

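The crops confirm the choice: four cream clamps, roller up, with orange and purple decoys. The pointer nib in crop 1 is at (85,398), about 1 rad from the mark at (145,350). The tool is in its stand and the toggle ball is at (240,204). Now I'll turn these into positions.

```bash
cat >> h.py <<'E'
def clamps(d,z=0.026,show=False,ymin=None):
    f=d["frame"]; hsv=cv2.cvtColor(f,cv2.COLOR_RGB2HSV)
    m=((hsv[...,1]<75)&(hsv[...,2]>110)).astype(np.uint8)*255
    return m
E
python3 - <<'E'
from h import *
d=cam("top","top1"); s=cam("scene","scene1")
f=d["frame"]; hsv=cv2.cvtColor(f,cv2.COLOR_RGB2HSV)
for p in [(176,273),(216,267),(180,282),(253,252),(255,270),(300,255),(200,250),(210,195),(235,195),(366,240),(440,265),(430,262)]: print(p,f[p[1],p[0]],hsv[p[1],p[0]])
# screw
m=cv2.inRange(hsv,(12,120,60),(30,255,255)); m[:225]=0;m[290:]=0;m[:,:340]=0;m[:,395:]=0
cv2.imwrite("pics/mscrew.png",cv2.resize(m[220:295,335:400],None,fx=6,fy=6,interpolation=0))
T=lambda u,v:(u/3.6+330,v/3.6+135)
S=lambda u,v:(u/4+130,v/4+190)
B=lambda u,v:(u/3+90,v/3+140)
print("tip",tri([d,s],[T(240,204),S(338,247)]))
print("handle top",tri([d,s],[T(411,428),S(362,47)]), onz(d,[T(411,428)],.134))
hand=np.array([T(*p) for p in [(388,412),(427,407),(433,446),(394,451)]]); print("hand corners",onz(d,hand,.134))
col=np.array([T(*p) for p in [(354,416),(423,470),(365,476)]]); print("collar corners",onz(d,col,.076))
st=np.array([T(*p) for p in [(341,391),(434,399),(427,490),(335,484)]]); print("stand",onz(d,st,.07),onz(d,st,.07).mean(0))
case=np.array([T(*p) for p in [(62,316),(234,350),(198,540),(24,505)]]); q=onz(d,case,.042); print("case",q,q.mean(0))
print("mark",onz(d,[T(145,350)],.0425),"nib",onz(d,[T(85,398)],.052),"screw",onz(d,[T(133,422)],.0565))
sl=onz(d,[T(100,402),T(167,437)],.0565); print("slot ends",sl, np.arctan2(*(sl[0]-sl[1])[1::-1]))
sh=np.array([B(*p) for p in [(328,106),(678,102),(676,216),(328,222)]]); q=onz(d,sh,.015); print("shelf",q,q.mean(0))
wall=onz(d,[T(138,66),T(357,72)],.13); print("wall top rear?",wall, onz(d,[T(140,90),T(355,97)],.13), 'base',onz(d,[T(119,146),T(317,152)],0.0))
E
```

```text
(176, 273) [125 113  88] [ 20  75 125]
(216, 267) [123 111  86] [ 20  77 123]
(180, 282) [132 130 105] [ 28  52 132]
(253, 252) [134 132 104] [ 28  57 134]
(255, 270) [133 132 107] [ 29  50 133]
(300, 255) [114  97  70] [ 18  98 114]
(200, 250) [118 102  73] [ 19  97 118]
(210, 195) [115 110 105] [ 15  22 115]
(235, 195) [114 109 103] [ 16  25 114]
(366, 240) [64 67 72] [109  28  72]
(440, 265) [114 110 103] [ 19  25 114]
(430, 262) [109 108 103] [ 25  14 109]
tip (array([ 0.6328727 , -0.20692494,  0.09873865]), [array([-0.70475551,  0.47892672]), array([-0.92630416, -0.1754058 ])])
handle top (array([ 0.48310074, -0.30381979,  0.13047345]), [array([-0.73704241,  0.48091673]), array([-0.79520805, -0.1734753 ])]) [[ 0.4836912  -0.30457482  0.134     ]]
hand corners [[ 0.49363613 -0.29065822  0.134     ]
 [ 0.49675577 -0.31502519  0.134     ]
 [ 0.47252227 -0.31780411  0.134     ]
 [ 0.46944016 -0.29350357  0.134     ]]
collar corners [[ 0.49953894 -0.2831356   0.076     ]
 [ 0.46439456 -0.32678086  0.076     ]
 [ 0.46054775 -0.28896951  0.076     ]]
stand [[ 0.51683251 -0.27657891  0.
[... 363 characters left out ...]
 ]
mark [[ 0.54870286 -0.15255544  0.0425    ]] nib [[ 0.51493229 -0.11128739  0.052     ]] screw [[ 0.49838063 -0.14211025  0.0565    ]]
slot ends [[ 0.51159392 -0.12067554  0.0565    ]
 [ 0.48848672 -0.16422265  0.0565    ]] 1.0829495737961523
shelf [[ 0.69596645  0.26459673  0.015     ]
 [ 0.70021121 -0.02355429  0.015     ]
 [ 0.60389832 -0.02166897  0.015     ]
 [ 0.59847737  0.26163308  0.015     ]] [0.64963834 0.12025164 0.015     ]
wall top rear? [[ 0.71534087 -0.14054829  0.13      ]
 [ 0.71229676 -0.27995116  0.13      ]] [[ 0.699592   -0.14153325  0.13      ]
 [ 0.69582673 -0.27808603  0.13      ]] base [[ 0.70110452 -0.14220645  0.        ]
 [ 0.6974488  -0.28131266  0.        ]]
```

View pics/mscrew.png

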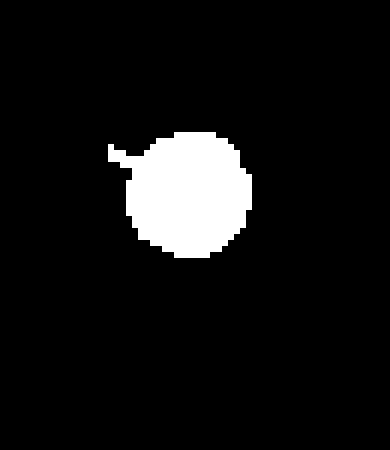

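```bash
cat >> h.py <<'E'
def quat(a):
    """tool down (tool y=-Z), jaw axis z at world yaw a"""
    z=np.array([np.cos(a),np.sin(a),0]); y=np.array([0,0,-1.]); x=np.cross(y,z)
    q=R.from_matrix(np.c_[x,y,z]).as_quat(); return [q[3],q[0],q[1],q[2]]
E
python3 - <<'E'
from h import *
q=manip.current_ee_rot(); M=R.from_quat([q[1],q[2],q[3],q[0]]).as_matrix(); print(np.round(M,3))
d=cam("wrist"); E=np.array(d["extrinsics"]); o=-E[:3,:3].T@E[:3,3]
print("cam in tool",M.T@(o-np.array(manip.current_position())), "cam z in tool",M.T@E[2,:3])
for a in (np.pi/2,-np.pi/2,-np.pi/2-.03):
    for p in ([.636,-.207,.2],[.636,-.207,.06],[.65,.232,.03],[.65,.06,.03],[.484,-.304,.2],[.498,-.142,.15]):
        print(a,p,np.round(manip.ik(p,quat(a)),2) if manip.ik(p,quat(a)) is not None else None)
# robust clamp detection test
d=cam("top"); f=d["frame"]; hsv=cv2.cvtColor(f,cv2.COLOR_RGB2HSV); lab=cv2.cvtColor(f,cv2.COLOR_RGB2LAB)
for p in [(180,282),(255,270),(176,273),(300,255),(200,250),(210,195),(260,240)]: print(p,lab[p[1],p[0]])
E
```

```text
[[ 0.916 -0.001  0.4  ]
 [-0.4   -0.001  0.916]
 [-0.    -1.    -0.001]]
cam in tool [-0.08363059 -0.16253212 -0.00097557] cam z in tool [ 0.29603831  0.95517493 -0.00147009]
1.5707963267948966 [0.636, -0.207, 0.2] [-0.49  0.41  1.33 -0.    1.4  -2.07]
1.5707963267948966 [0.636, -0.207, 0.06] [-0.49  0.55  1.43 -0.    1.16 -2.07]
1.5707963267948966 [0.65, 0.232, 0.03] [ 0.17  0.64  1.37 -0.    1.13 -1.4 ]
1.5707963267948966 [0.65, 0.06, 0.03] [-0.09  0.55  1.5  -0.    1.09 -1.66]
1.5707963267948966 [0.484, -0.304, 0.2] [-0.77  0.17  1.63 -0.    1.34 -2.34]
1.5707963267948966 [0.498, -0.142, 0.15] [-0.51  0.08  1.83 -0.    1.23 -2.08]
-1.5707963267948966 [0.636, -0.207, 0.2] [-0.49  0.41  1.33 -0.    1.4   1.08]
-1.5707963267948966 [0.636, -0.207, 0.06] [-0.49  0.55  1.43 -0.    1.16  1.08]
-1.5707963267948966 [0.65, 0.232, 0.03] [ 0.17  0.64  1.37 -0.    1.13  1.74]
-1.5707963267948966 [0.65, 0.06, 0.03] [-0.09  0.55  1.5  -0.    1.09  1.48]
-1.5707963267948966 [0.484, -0.304, 0.2] [-0.77  0.17  1.63 -0.    1.34  0.8 ]
-1.5707963267948966 [0.498, -0.142, 0.15] [-0.51  0.08  1.83 -0.    1.23  1.06]
-1.6007963267948966 [0.636, -0.207, 0.2] [-0.49  0.41  1.33  0.    1.4   1.11]
-1.6007963267948966 [0.636, -0.207, 0.06] [-0.49  0.55  1.43 -0.    1.16  1.11]
-1.6007963267948966 [0.65, 0.232, 0.03] [ 0.17  0.64  1.37 -0.    1.13  1.77]
-1.6007963267948966 [0.65, 0.06, 0.03] [-0.09  0.55  1.5  -0.    1.09  1.51]
-1.6007963267948966 [0.484, -0.304, 0.2] [-0.77  0.17  1.63 -0.    1.34  0.83]
-1.6007963267948966 [0.498, -0.142, 0.15] [-0.51  0.08  1.83 -0.    1.23  1.09]
(180, 282) [138 124 142]
(255, 270) [140 124 142]
(176, 273) [123 128 145]
(300, 255) [108 130 147]
(200, 250) [111 129 147]
(210, 195) [118 129 132]
(260, 240) [112 130 147]
```

```bash
python3 - <<'E'
from h import *
manip.command_gripper(0.0,10)
q=quat(np.pi/2)
manip.reach([.636,-.207,.2],q)
print(manip.current_clock())
manip.servo_line([.636,-.207,.135],rate=.15)
print(manip.current_contact_force())
hit=manip.servo_line([.636,-.207,.060],rate=.04,force_limit=15)
print(hit,manip.current_position(),manip.current_contact_force())
manip.dwell(.3)
manip.servo_line([.636,-.207,.16],rate=.15)
cam("scene","s2");cam("wrist","w2");cam("top","t2"); print(manip.current_clock())
E
python3 -c "
import cv2
s=cv2.imread('pics/s2.png');w=cv2.imread('pics/w2.png')
import numpy as np
cv2.imwrite('pics/c4.png',np.hstack([cv2.resize(s[190:340,130:325],(400,308)),cv2.resize(w,(400,308))]))"
```

```text
4.6417
[0.05700375 0.22336528 0.47961086]
True [ 0.63714828 -0.2071969   0.07160689] [-2.91099462  1.86867516  7.98849761]
7.8833
```

View pics/c4.png

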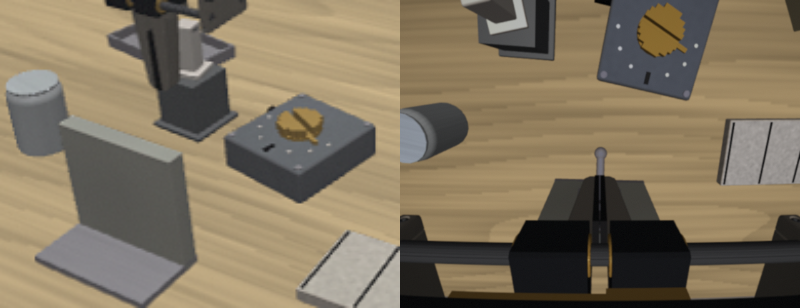

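```bash
python3 - <<'E'
from h import *
d=cam("wrist"); t=cam("top")
for th in (0,.6,.75,.9):
    b=.45-th; P=[.690-.058*np.cos(b),-.207,.08+.058*np.sin(b)]
    print(th,np.round(P,3),proj(d,[P]),proj(t,[P]))
w=cv2.imread("pics/w2.png"); tt=cv2.imread("pics/t2.png")
cv2.imwrite("pics/c5.png",np.hstack([cv2.resize(w[200:320,240:400],(640,480)),cv2.resize(tt[150:230,360:435],(150,160))[:1].repeat(480,0)*0]))
cv2.imwrite("pics/c6.png",cv2.resize(tt[150:250,340:460],(720,600)))
E
```

```text
0 [ 0.638 -0.207  0.105] [[320.35761764 262.73257398]] [[396.41451753 189.36582   ]]
0.6 [ 0.633 -0.207  0.071] [[320.18444027 239.25763351]] [[394.04588058 195.15773618]]
0.75 [ 0.635 -0.207  0.063] [[320.14460764 238.23610915]] [[393.43974978 195.24184546]]
0.9 [ 0.638 -0.207  0.055] [[320.10787157 238.92365519]] [[392.85532282 194.77994961]]
```

View pics/c5.png

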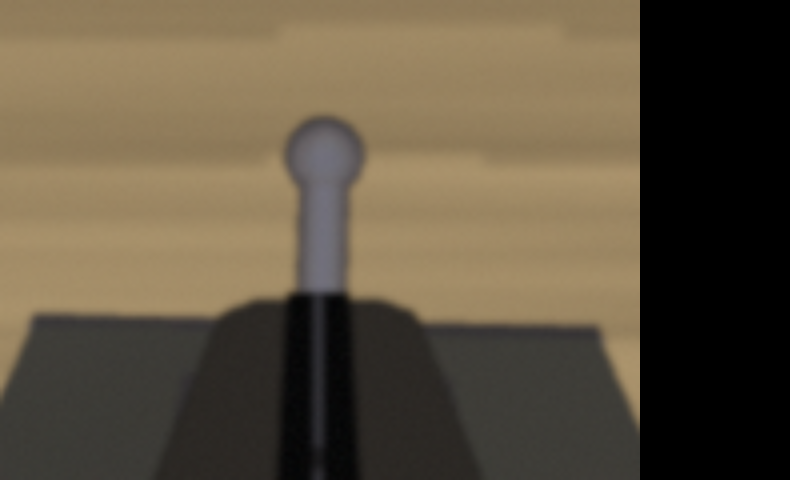

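The ball is at about (321,238) in the wrist frame, which matches the pressed-down projection. The hard stop came at fingertip height 0.0636, where 0.063 was expected. Next is the tool.

```bash
python3 - <<'E'
from h import *
manip.command_gripper(1.0,20)
a=0.12; manip.reach([.484,-.304,.22],quat(a))
d=cam("wrist","w3"); print(proj(d,[[.484,-.304,.134],[.638,-.207,.055],[.63,-.207,.063]]))
print(manip.current_clock())
E
```

```text
[[318.97195137 240.98374169]
 [501.57797808 131.49937113]
 [497.333715   130.47064641]]
10.4917
```

View pics/w3.png

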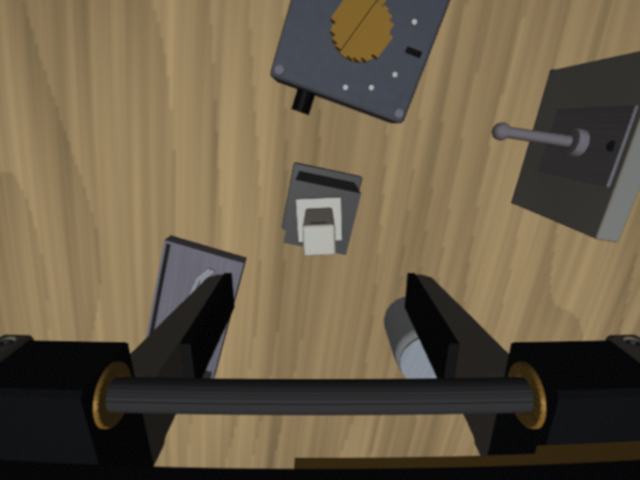

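```bash
python3 -c "
import cv2
w=cv2.imread('pics/w3.png'); cv2.imwrite('pics/c7.png',cv2.resize(w[180:270,270:380],None,fx=6,fy=6,interpolation=2))"
```

```text
(no output)
```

View pics/c7.png

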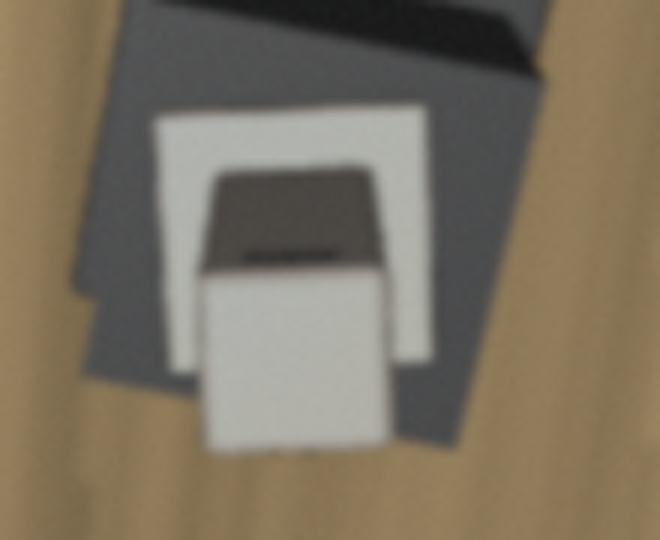

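```bash
python3 - <<'E'
from h import *
a=0.15
manip.reach([.4835,-.304,.18],quat(a))
manip.servo_line([.4835,-.304,.094],rate=.12)
manip.command_gripper(0.0,40)
print(manip.current_gripper_width()*92, manip.current_contact_force())
manip.servo_line([.4835,-.304,.254],rate=.15)
print(manip.current_contact_force(),manip.current_clock())
for p in ([.45,-.2,.3],):
    manip.reach([.46,-.2,.27],quat(a))
s=cam("scene","s4"); print(proj(s,[[.46,-.2,.27-.078],[.46,-.2,.27-.024]]))
cam("wrist","w4")
x,y=proj(s,[[.46,-.2,.27-.078]])[0].astype(int)
cv2.imwrite("pics/c8.png",cv2.resize(s["frame"][y-60:y+40,x-60:x+60,::-1],None,fx=6,fy=6,interpolation=2))
E
```

```text
24.30410563507129 [ 1.32546027 -0.74937537 -0.0597074 ]
[-0.54484016  0.24799353 -0.83705178] 13.8917
[[259.24256651 182.41248056]
 [257.68279382 160.00466015]]
```

View pics/c8.png

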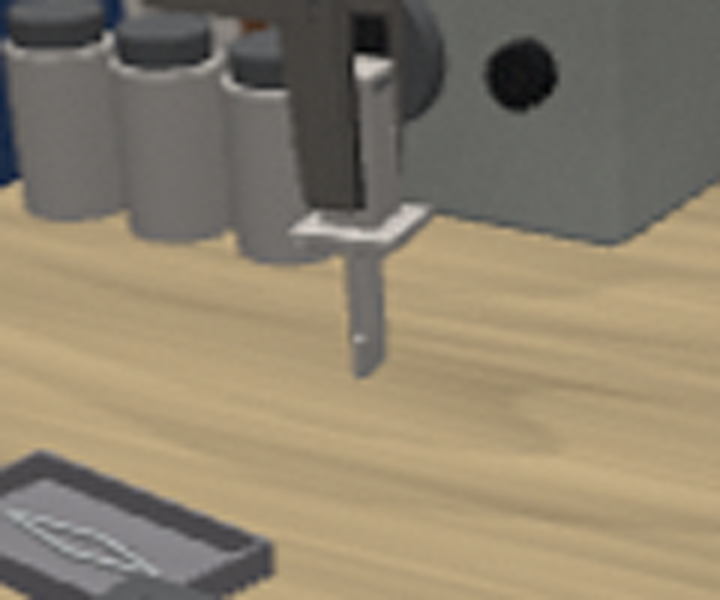

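View pics/w4.png

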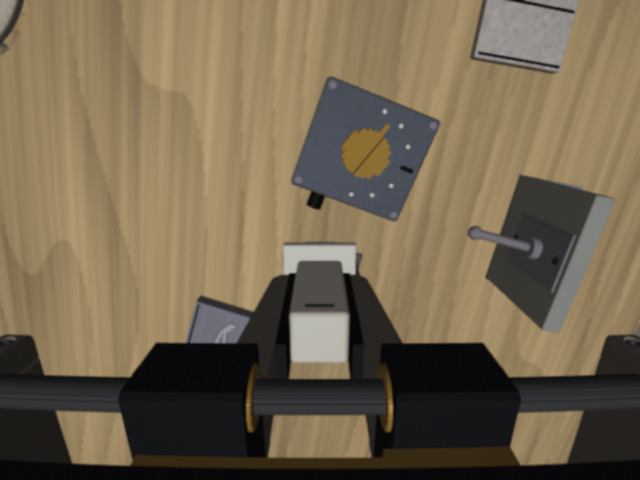

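```bash
python3 - <<'E'
from h import *
s=cam("scene"); p=np.array(manip.current_position()); print(p)
b=p+[0,0,-.078]; y0=[np.cos(.15),np.sin(.15),0]
off=proj(s,[[.46,-.2,.27-.078]])[0].astype(int)
f=lambda P:np.round((proj(s,P)-off+60)*6)
X=np.array([np.cos(.15),np.sin(.15),0]);Y=np.array([-X[1],X[0],0])
print("tip",f([b]))
for n,A,B in(("x",X,Y),("y",Y,X)):
    print(n,f([b+i*.011*A+j*.002*B for i,j in((1,1),(1,-1),(-1,-1),(-1,1))]).tolist())
print("collar under",f([b+[0,0,.054]+i*.02*X+j*.02*Y for i,j in((1,1),(1,-1),(-1,-1),(-1,1))]).tolist())
E
```

```text
[ 0.45989591 -0.20069222  0.26937033]
tip [[360. 364.]]
x [[353.0, 375.0], [343.0, 374.0], [368.0, 352.0], [377.0, 354.0]]
y [[384.0, 369.0], [389.0, 365.0], [336.0, 358.0], [332.0, 362.0]]
collar under [[377.0, 254.0], [278.0, 241.0], [326.0, 206.0], [422.0, 218.0]]
```

The blade lies along the jaw axis: its lower edge, seen at (352,375) to (383,358), matches that projection. Now I'll hover over the slot.

```bash
python3 - <<'E'
from h import *
d=cam("top")
a=1.083
manip.reach([.498,-.142,.22],quat(a))
w=cam("wrist","w5"); s=cam("scene","s5"); p=np.array(manip.current_position()); print(p,manip.current_clock())
print("proj slot",proj(w,[[.4984,-.1421,.0565]]),"mark",proj(w,[[.5487,-.1526,.0425]]))
c=np.array([np.cos(a),np.sin(a),0])
print("slot ends",proj(w,[np.array([.4984,-.1421,.0565])+.025*k*c for k in(1,-1)]))
print("handle top corners",proj(w,[p+[0,0,.04]+.012*i*c+.012*j*np.array([-c[1],c[0],0]) for i,j in((1,1),(1,-1),(-1,-1),(-1,1))]))
E
```

```text
[ 0.49814408 -0.14278188  0.22053264] 15.4833
proj slot [[321.21336823 215.71217147]] mark [[335.06559302 258.73894695]]
slot ends [[347.47769589 215.66423263]
 [294.95599359 215.7681694 ]]
handle top corners [[352.02194478 315.79327447]
 [350.43966991 366.96567181]
 [292.33649179 367.03009834]
 [290.69722094 315.87933238]]
```

View pics/w5.png

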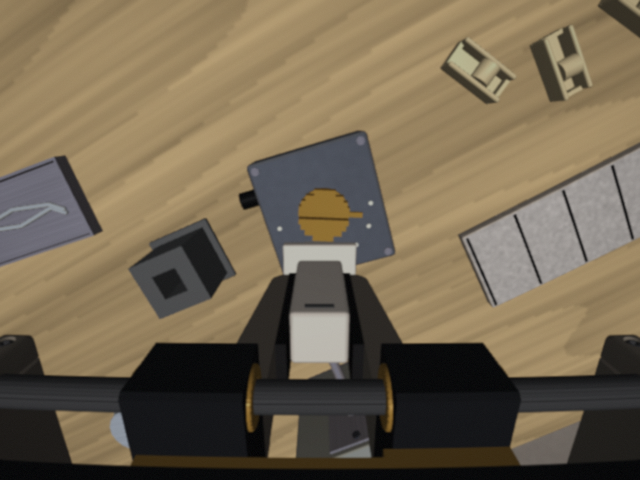

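```bash
python3 -c "
import cv2,numpy as np
w=cv2.imread('pics/w5.png'); a=cv2.resize(w[180:280,280:380],None,fx=4,fy=4,interpolation=2);b=cv2.resize(w[280:380,270:370],None,fx=4,fy=4,interpolation=2)
cv2.imwrite('pics/c9.png',np.hstack([a,b]))"
```

```text
(no output)
```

View pics/c9.png

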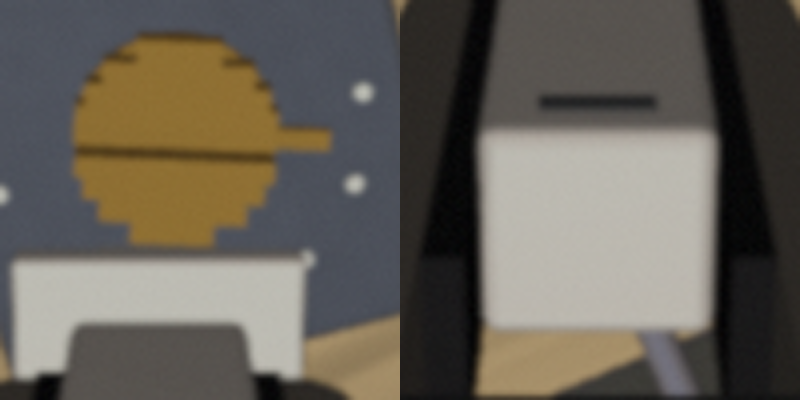

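```bash
python3 - <<'E'
from h import *
from scipy.optimize import least_squares
w=cam("wrist"); p=np.array(manip.current_position()); a=1.083
c=np.array([np.cos(a),np.sin(a),0]); x=np.cross([0,0,-1],c)
obs=np.array([[290,312.5],[348.8,312.5],[291.2,362],[348,362],[283,245],[355.8,244.5]])
def P(dx,dz,dy): 
    t=p+[0,0,.040+dz]+dx*x+dy*c; 
    pts=[t+.012*i*c+.012*j*x for j,i in((-1,-1),(-1,1),(1,-1),(1,1))]
    k=t-[0,0,.058]; pts+=[k+.02*i*c-.02*x for i in(-1,1)]
    return pts
r=lambda v:(proj(w,P(*v))-obs).ravel()
s=least_squares(r,[0,0,0]); print(s.x*1000,"mm dx dz dy"); print(np.round(r(s.x).reshape(-1,2),1)); print(np.round(r([0,0,0]).reshape(-1,2),1))
E
```

```text
[ 0.25716965 -2.90398376 -0.92364591] mm dx dz dy
[[-0.6 -0.6]
 [ 0.6 -0.6]
 [-0.1  0.2]
 [-0.   0.2]
 [ 0.1  0.4]
 [ 0.1  0.8]]
[[1.2 2.6]
 [3.5 2.5]
 [1.6 4.2]
 [2.7 4.1]
 [1.2 1.7]
 [2.3 2.1]]
```

```bash
python3 - <<'E'
from h import *
a=1.06; c=np.array([np.cos(a),np.sin(a),0]); x=np.cross([0,0,-1],c)
t=np.array([.4984,-.1421,0])+.0004*x
print(t)
manip.servo_line(t+[0,0,.15],quat(a),rate=.1)
print(manip.current_position(),manip.current_contact_force())
hit=manip.servo_line(t+[0,0,.1305],rate=.03,force_limit=6)
print(hit,manip.current_position(),manip.current_contact_force(),manip.current_clock())
w=cam("wrist","w6"); s=cam("scene","s6")
cv2.imwrite("pics/c10.png",np.hstack([cv2.resize(w["frame"][150:300,240:400,::-1],(430,400)),cv2.resize(s["frame"][190:300,230:330,::-1],(364,400))]))
E
```

```text
[ 0.49874894 -0.14229555  0.        ]
[ 0.49923811 -0.14254828  0.15070094] [-0.07160885  0.15458486 -0.17180046]
False [ 0.4987646  -0.14230097  0.13056256] [-0.03381402 -0.20917178 -1.26858696] 17.1833
```

View pics/c10.png

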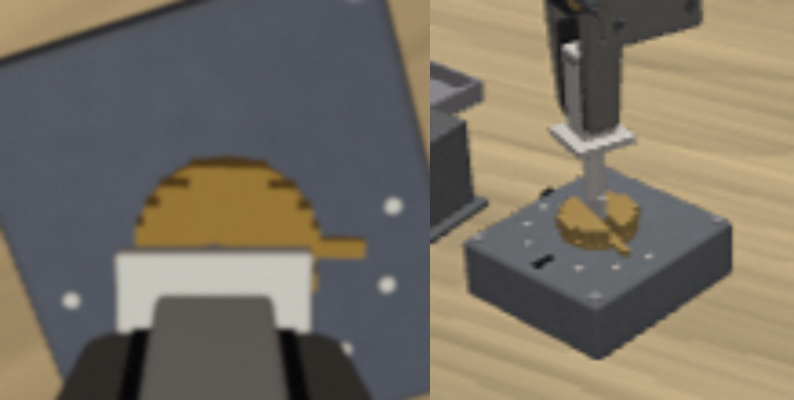

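```bash
python3 - <<'E'
from h import *
t=np.array([.49875,-.1423,0]); a=1.06
hit=manip.servo_line(t+[0,0,.122],rate=.02,force_limit=5)
z=manip.current_position()[2]; print(hit,z,manip.current_contact_force())
zt=z+.003
manip.servo_line(t+[0,0,zt],rate=.03)
manip.dwell(.25)
for b in np.linspace(a,-.22,9)[1:]:
    manip.reach(t+[0,0,zt],quat(b))
    print(round(b,2),np.round(manip.current_torque(),3),np.round(manip.current_contact_force(),2))
print(manip.current_clock(),manip.current_position())
w=cam("wrist","w7"); s=cam("scene","s7"); d=cam("top","t7")
cv2.imwrite("pics/c11.png",np.hstack([cv2.resize(w["frame"][150:300,240:400,::-1],(430,400)),cv2.resize(s["frame"][190:300,230:330,::-1],(364,400))]))
E
```

```text
True 0.12426826637988422 [-0.22589542  1.21258933  4.05152658]
0.9 [-0.417 -0.326  0.05 ] [ 1.58 -1.33 -1.74]
0.74 [-0.419 -0.141 -0.03 ] [-0.13 -1.88 -0.32]
0.58 [-0.273  0.025  0.059] [-0.21 -0.46 -0.31]
0.42 [-0.055  0.175  0.095] [-1.19 -0.11 -1.07]
0.26 [0.244 0.409 0.003] [-1.58  1.69  0.06]
0.1 [0.644 0.685 0.008] [-2.88  2.06  0.53]
-0.06 [1.061 0.855 0.094] [-3.23  3.89  0.57]
-0.22 [1.207 0.829 0.091] [-2.39  4.86  1.36]
20.3833 [ 0.4982357  -0.1412357   0.12676981]
```

View pics/c11.png

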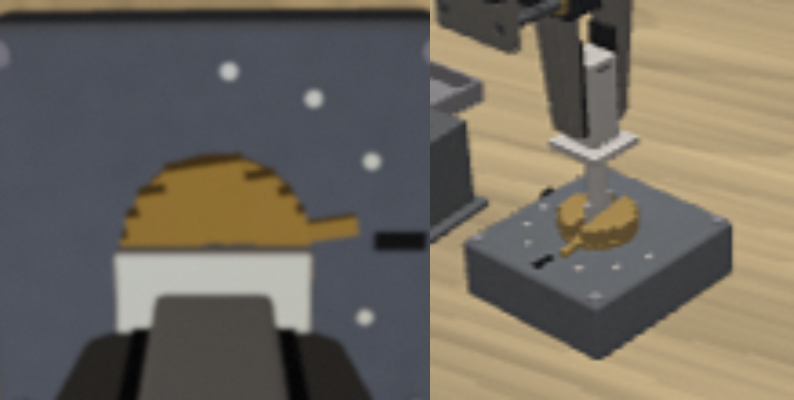

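```bash
python3 - <<'E'
from h import *
t=np.array([.4981,-.1410,.1272])
for b in (-.30,-.37):
    manip.reach(t,quat(b))
    print(round(b,2),np.round(manip.current_torque(),3),np.round(manip.current_contact_force(),2))
manip.dwell(.25)
w=cam("wrist","w8"); s=cam("scene","s8")
print(proj(w,[[.5487,-.1526,.0425],[.498,-.1421,.05],[.498+.035*.979,-.1421-.035*.204,.05]]),manip.current_clock())
cv2.imwrite("pics/c12.png",np.hstack([cv2.resize(w["frame"][150:300,240:400,::-1],(430,400)),cv2.resize(s["frame"][190:300,230:330,::-1],(364,400))]))
E
```

```text
-0.3 [0.673 0.543 0.075] [-1.34  3.27 -1.23]
-0.37 [0.866 0.564 0.043] [-1.75  5.   -1.44]
[[389.06472677 232.16038233]
 [319.32663661 246.4764409 ]
 [367.68783982 238.97738293]] 21.3833
```

View pics/c12.png

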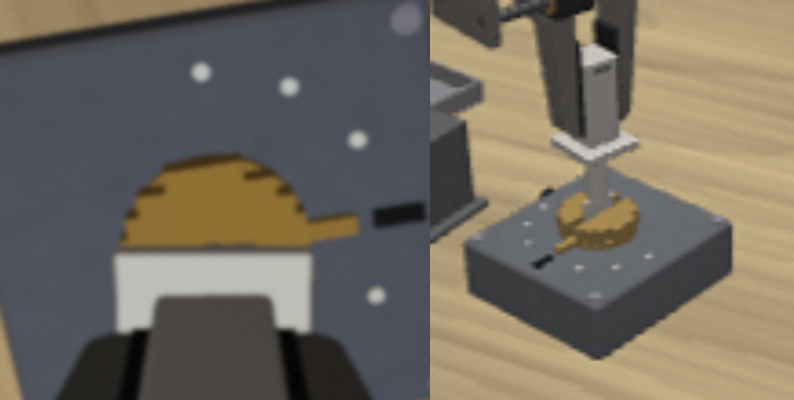

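```bash
python3 - <<'E'
from h import *
w=cam("wrist");s=cam("scene")
W=lambda u,v:(240+u/2.6875,150+v/2.667); S=lambda u,v:(230+(u-430)/3.64,190+v/3.636)
n,e=tri([w,s],[W(355,224),S(559,248)]); m,e2=tri([w,s],[W(400,214),S(543,262)])
print(n,e,m,e2)
mz=onz(w,[W(400,214)],.0425)[0]; print(mz)
for z in (.046,.05,.054):
    q=onz(w,[W(355,224),W(314,232)],z); 
    for c in ([.4981,-.1412],[.4984,-.1421]):
        print(z,q[0],np.arctan2(*(q[0,:2]-c)[::-1])-np.arctan2(*(mz[:2]-c)[::-1]), np.arctan2(*(q[0]-q[1])[1::-1]))
E
```

```text
[ 0.53571938 -0.14640941  0.04518273] [array([-2.01878654, -2.24112186]), array([-0.91043136, -0.29237577])] [ 0.5484044  -0.1499088   0.04094773] [array([-1.67780938, -1.88629684]), array([-0.77090263, -0.26724079])]
[ 0.54898768 -0.15118247  0.0425    ]
0.046 [ 0.53651596 -0.14826501  0.046     ] 0.011831118777066496 -0.16394273866397038
0.046 [ 0.53651596 -0.14826501  0.046     ] 0.017291704954502135 -0.16394273866397038
0.05 [ 0.53639034 -0.14686848  0.05      ] 0.046735029185229954 -0.1639427386639703
0.05 [ 0.53639034 -0.14686848  0.05      ] 0.05278128827577347 -0.1639427386639703
0.054 [ 0.53626473 -0.14547195  0.054     ] 0.0822364534254607 -0.1639427386639702
0.054 [ 0.53626473 -0.14547195  0.054     ] 0.0888282191599498 -0.1639427386639702
```

```bash
python3 - <<'E'
from h import *
t=np.array([.4981,-.1410,.1272])
manip.reach(t,quat(-.415)); manip.dwell(.4)
w=cam("wrist","w9")
W=lambda u,v:(240+u/2.6875,150+v/2.667)
cv2.imwrite("pics/c13.png",cv2.resize(w["frame"][190:260,330:420,::-1],None,fx=8,fy=8,interpolation=2)); print(manip.current_torque(),manip.current_clock())
E
```

```text
[1.20195797 0.64587785 0.05771835] 22.1833
```

View pics/c13.png

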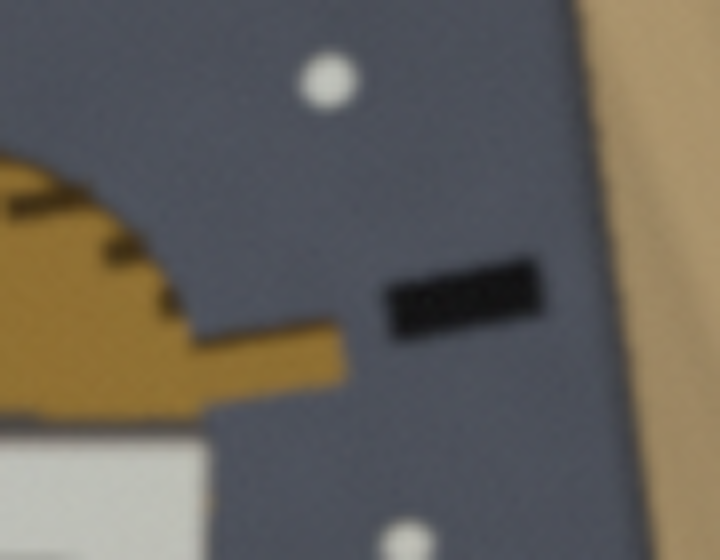

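```bash
python3 - <<'E'
from h import *
t=np.array([.4981,-.1410,.1272])
manip.reach(t,quat(-.34))
print(manip.current_contact_force(),manip.current_torque())
manip.servo_line(t+[0,0,.12],rate=.12)
manip.reach([.40,-.22,.26],quat(-.1))
d=cam("top","t10"); w=cam("wrist","w10"); print(manip.current_clock())
f=d["frame"][:,:,::-1]
cv2.imwrite("pics/c14.png",np.hstack([cv2.resize(f[220:290,330:400],(400,400),interpolation=2),cv2.resize(f[230:280,410:460],(400,400),interpolation=2)]))
E
```

```text
[ 0.21076101  2.95960738 -2.62641763] [0.64809504 0.08570605 0.01902085]
24.2583
```

View pics/c14.png

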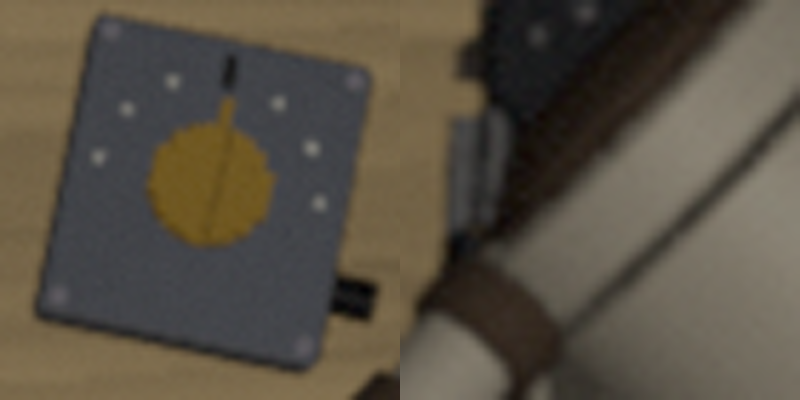

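View pics/w10.png

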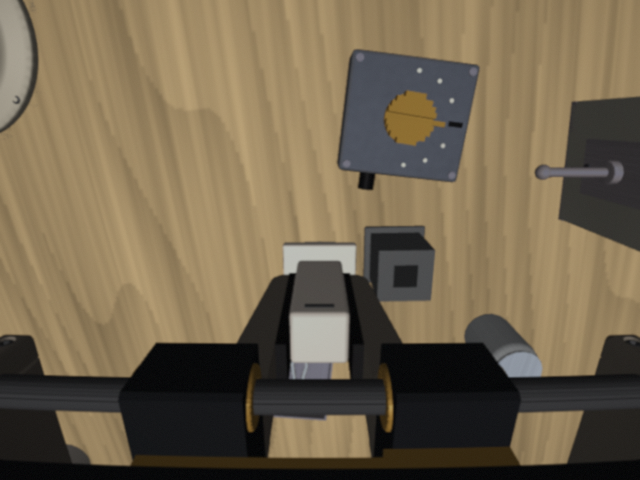

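The pointer is aligned with the mark. The hole is visible at about (405,276) in the wrist view, so I'll locate it and insert the tool.

```bash
python3 - <<'E'
from h import *
w=cam("wrist"); f=w["frame"]; g=cv2.cvtColor(f,cv2.COLOR_RGB2GRAY)
roi=g[255:300,376:432]; m=(roi<np.percentile(roi,20)).astype(np.uint8)
m=(g[262:292,388:424]<45).astype(np.uint8); n,l,st,c=cv2.connectedComponentsWithStats(m); i=1+np.argmax(st[1:,4]); print(st[i],c[i])
c0=c[i]+[388,262]; print("hole",c0,onz(w,[c0],.07))
q=onz(w,[(371,247),(432,248),(431,299),(371,300)],.07); print(q,q.mean(0))
cv2.imwrite("pics/c15.png",cv2.resize(f[220:310,350:450,::-1],None,fx=6,fy=6,interpolation=2))
E
```

```text
[  6   4  23  21 469] [16.9445629  13.98933902]
hole [404.9445629  275.98933902] [[ 0.48576108 -0.30321067  0.07      ]]
[[ 0.45080228 -0.26612517  0.07      ]
 [ 0.51532115 -0.2737158   0.07      ]
 [ 0.5140958  -0.33418088  0.07      ]
 [ 0.44738178 -0.32855303  0.07      ]] [ 0.48190025 -0.30064372  0.07      ]
```

View pics/c15.png

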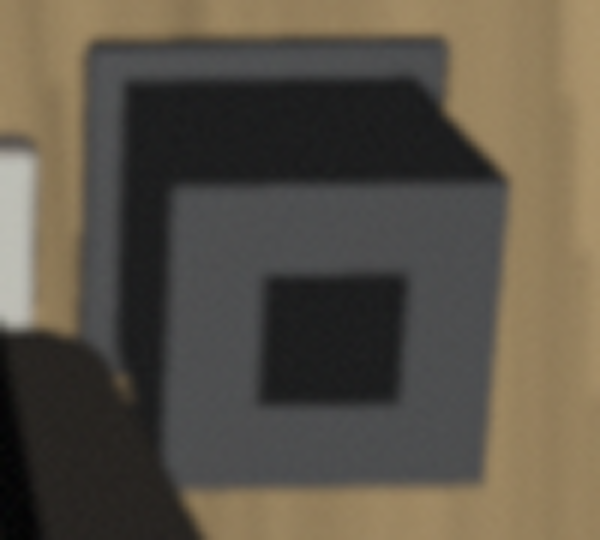

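```bash
python3 - <<'E'
from h import *
t=np.array([.485,-.3035,0])
manip.reach(t+[0,0,.18],quat(-.1))
print(manip.current_position())
manip.servo_line(t+[0,0,.16],rate=.1)
h=manip.servo_line(t+[0,0,.100],rate=.07,force_limit=8); print(h,manip.current_position(),manip.current_contact_force())
if not h:
    h=manip.servo_line(t+[0,0,.090],rate=.03,force_limit=6); print(h,manip.current_position(),manip.current_contact_force())
print(manip.current_clock())
w=cam("wrist","w11");s=cam("scene","s11")
cv2.imwrite("pics/c16.png",np.hstack([cv2.resize(w["frame"][:,:,::-1],(480,360)),cv2.resize(s["frame"][190:270,185:255,::-1],(315,360))]))
E
```

```text
[ 0.48514363 -0.30261886  0.17997993]
False [ 0.48535672 -0.30383313  0.1005513 ] [-0.19658153 -0.54207322 -0.90156072]
True [ 0.48573424 -0.30419415  0.09375091] [0.36519799 0.59584732 3.82293124]
26.6
```

View pics/c16.png

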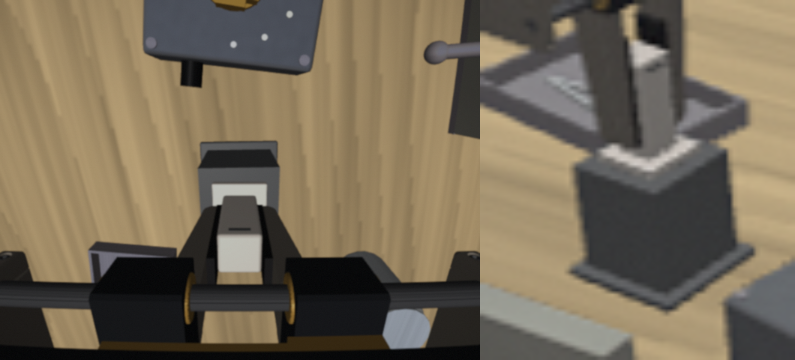

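```bash
cat >> h.py <<'E'
def find(d,vmin=222,dbg=None):
    f=d["frame"]; hsv=cv2.cvtColor(f,cv2.COLOR_RGB2HSV); lab=cv2.cvtColor(f,cv2.COLOR_RGB2LAB)
    m=((hsv[...,1]<90)&((lab[...,1]<=128))&(lab[...,0]>95)).astype(np.uint8)*255
    m[:vmin]=0; m[345:]=0; m[:,:90]=0; m[:,330:]=0
    m=cv2.morphologyEx(m,cv2.MORPH_OPEN,np.ones((2,2))); m=cv2.morphologyEx(m,cv2.MORPH_CLOSE,np.ones((5,5)))
    if dbg: cv2.imwrite(dbg,m)
    out=[]
    for c in cv2.findContours(m,0,2)[0]:
        if cv2.contourArea(c)<100: continue
        r=cv2.minAreaRect(c); b=onz(d,cv2.boxPoints(r),.026)[:,:2]
        e1=b[1]-b[0]; e2=b[2]-b[1]; L=e1 if np.hypot(*e1)>np.hypot(*e2) else e2
        yaw=np.arctan2(L[1],L[0]); yaw=(yaw+np.pi/2)%np.pi-np.pi/2
        out.append((b.mean(0),yaw,sorted([np.hypot(*e1),np.hypot(*e2)]),r[0]))
    return sorted(out,key=lambda o:-o[0][1])
E
python3 - <<'E'
from h import *
manip.command_gripper(0.6,25)
p=np.array(manip.current_position())
manip.servo_line(p+[0,0,.13],rate=.2)
manip.reach([.42,-.15,.25],quat(np.pi/2))
d=cam("top","t12"); s=cam("scene","s12")
for o in find(d,dbg="pics/mc.png"): print(np.round(o[0],4),round(o[1],3),np.round(o[2],3),np.round(o[3]))
print(manip.current_clock())
cv2.imwrite("pics/c17.png",np.hstack([cv2.resize(d["frame"][220:340,100:340,::-1],(480,240),interpolation=2),cv2.resize(s["frame"][190:270,185:255,::-1],(210,240))]))
E
```

```text
[0.4501 0.3108] 0.274 [0.029 0.064] [176. 274.]
[0.4633 0.2145] 0.6 [0.03  0.064] [217. 269.]
[0.4804 0.128 ] 0.013 [0.029 0.06 ] [253. 262.]
[0.4487 0.051 ] 0.508 [0.031 0.064] [285. 275.]
[ 0.3175 -0.0453] -0.619 [0.023 0.062] [326. 330.]
29.5833
```

View pics/c17.png

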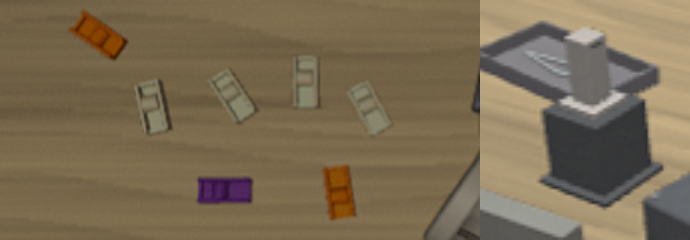

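View pics/mc.png

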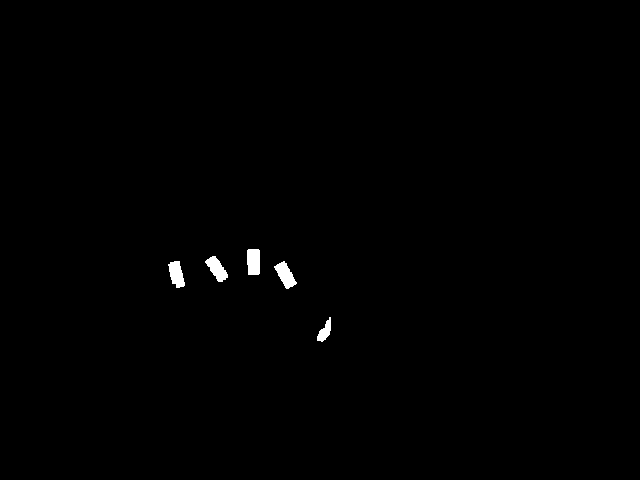

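Four cream clamps found, each measuring about 62 x 30 mm, and the tool is seated. The fifth blob is the arm itself and gets filtered out. Starting with the first clamp.

```bash
cat >> h.py <<'E'
SC=np.array([.6496,.1203]); SY=.017
def lane(k):
    y=.112-.056*(k-1); return SC+y*np.array([-np.sin(SY),np.cos(SY)])
def good(d,**k): return [o for o in find(d,**k) if .024<o[2][0]<.036 and .052<o[2][1]<.072]
def pick_place(o,k):
    c,yaw=o[0],o[1]; qa=quat(yaw+np.pi/2); qb=quat(np.pi/2+SY); L=lane(k)
    manip.command_gripper(.58,20)
    manip.reach([*c,.09],qa); manip.servo_line([*c,.012],rate=.12)
    manip.command_gripper(0.0,20); g=manip.current_gripper_width()*92
    manip.servo_line([*c,.10],rate=.15)
    g2=manip.current_gripper_width()*92
    print("grip",round(g,1),round(g2,1))
    if g2<24: return False
    manip.reach([*L,.10],qb); manip.servo_line([*L,.045],rate=.15)
    h=manip.servo_line([*L,.0275],rate=.04,force_limit=6)
    print("place",h,np.round(manip.current_position(),4))
    manip.command_gripper(.42)
    p=np.array(manip.current_position()); manip.servo_line([*L,.11],rate=.15)
    return True
E
python3 - <<'E'
from h import *
d=cam("top"); o=good(d)[0]; print(o)
print(pick_place(o,1)); manip.reach([.42,-.15,.25],quat(np.pi/2))
d=cam("top","t13"); 
for o in good(d): print(np.round(o[0],4),round(o[1],3),np.round(o[2],3))
print(manip.current_clock())
cv2.imwrite("pics/c18.png",cv2.resize(d["frame"][140:340,90:340,::-1],(750,600),interpolation=2))
E
```

```text
(array([0.44992262, 0.31051276]), np.float64(0.2411790893933814), [np.float64(0.029244947243835313), np.float64(0.06423926054255177)], (176.00975036621094, 274.212158203125))
grip 29.7 29.7
place True [0.6476 0.2322 0.0275]
True
[0.4633 0.2145] 0.583 [0.03  0.064]
[0.4792 0.128 ] 0.013 [0.029 0.063]
[0.4486 0.0512] 0.5 [0.031 0.064]
[ 0.3176 -0.046 ] -0.549 [0.024 0.066]
38.3
```

View pics/c18.png

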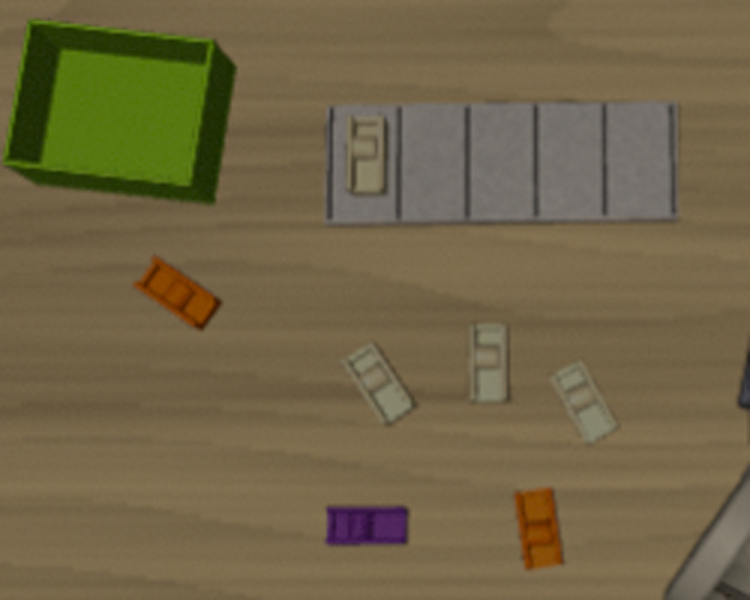

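```bash
python3 - <<'E'
from h import *
for k in (2,3,4):
    d=cam("top",f"tk{k}"); os=[o for o in good(d) if o[0][0]>.36 or o[0][1]>.02]
    print(k,[(np.round(o[0],3).tolist(),round(o[1],2)) for o in os])
    if len(os)!=5-k: print("count?"); break
    if not pick_place(os[0],k): break
    manip.reach([.42,-.15,.25],quat(np.pi/2))
d=cam("top","t14"); print(manip.current_clock())
cv2.imwrite("pics/c19.png",cv2.resize(d["frame"][140:340,90:340,::-1],(750,600),interpolation=2))
E
```

```text
2 [([0.463, 0.215], np.float64(0.6)), ([0.479, 0.128], np.float64(0.01)), ([0.448, 0.051], np.float64(0.49))]
grip 29.5 30.1
place True [0.6485 0.1763 0.0274]
3 [([0.479, 0.128], np.float64(0.01)), ([0.449, 0.051], np.float64(0.52))]
grip 30.0 29.9
place True [0.6492 0.1194 0.0497]
4 [([0.448, 0.051], np.float64(0.49))]
grip 29.9 29.9
place True [0.6506 0.0641 0.0274]
61.7583
```

View pics/c19.png

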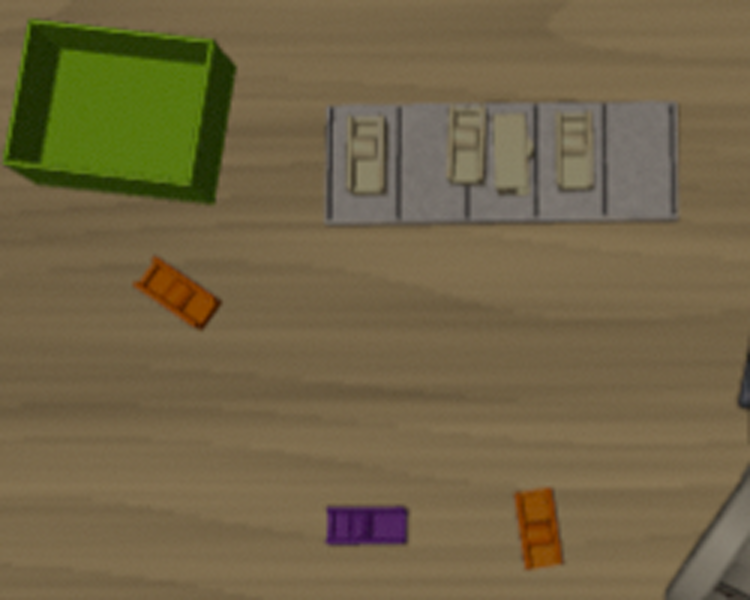

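While the arm was away, the lane 2 clamp was knocked toward lane 3, and the third clamp then landed against it and tipped onto its side. I'll look closely before mending it.

```bash
python3 - <<'E'
from h import *
manip.reach([.56,.10,.26],quat(0))
w=cam("wrist","w15"); s=cam("scene","s15"); 
f=s["frame"][:,:,::-1]
cv2.imwrite("pics/c20.png",cv2.resize(f[295:385,270:440],None,fx=4.5,fy=4.5,interpolation=2))
print(manip.current_clock())
E
```

```text
63.7167
```

View pics/c20.png

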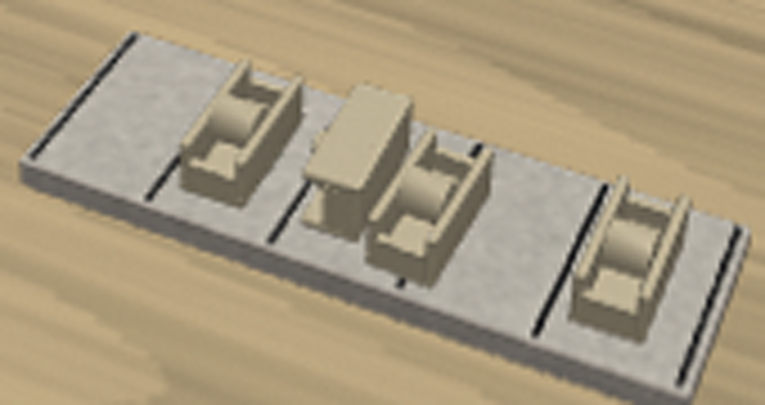

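View pics/w15.png

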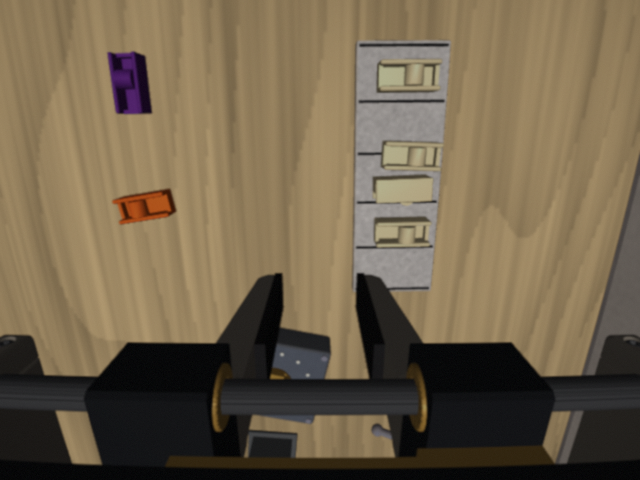

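Scene crop: the clamps in lanes 1 and 4 are upright, the lane 2 one is upright but near the line, and one lies on its side at (360,150) with its roller facing right. I'll move the lying one out by its ends, re-centre the lane 2 clamp, then re-erect the fallen one on the counter.

```bash
cat >> h.py <<'E'
def shelfblobs(d,z=.041,dbg=None):
    f=d["frame"]; lab=cv2.cvtColor(f,cv2.COLOR_RGB2LAB)
    m=(lab[...,2]>136).astype(np.uint8)*255
    q=proj(d,[[*(SC+np.array([[np.cos(SY),-np.sin(SY)],[np.sin(SY),np.cos(SY)]])@np.array(v)),.015] for v in((.049,.144),(.049,-.144),(-.047,-.144),(-.047,.144))])
    k=np.zeros_like(m); cv2.fillPoly(k,[q.astype(np.int32)],255); m&=k
    m=cv2.morphologyEx(m,cv2.MORPH_OPEN,np.ones((2,2)))
    if dbg: cv2.imwrite(dbg,cv2.resize(m[160:220,190:325],None,fx=5,fy=5,interpolation=0))
    out=[]
    for c in cv2.findContours(m,0,2)[0]:
        if cv2.contourArea(c)<60: continue
        r=cv2.minAreaRect(c); b=onz(d,cv2.boxPoints(r),z)[:,:2]
        e1=b[1]-b[0]; e2=b[2]-b[1]; L=e1 if np.hypot(*e1)>np.hypot(*e2) else e2
        yaw=(np.arctan2(L[1],L[0])+np.pi/2)%np.pi-np.pi/2
        rel=np.array([[np.cos(SY),np.sin(SY)],[-np.sin(SY),np.cos(SY)]])@(b.mean(0)-SC)
        out.append((b.mean(0),yaw,sorted([np.hypot(*e1),np.hypot(*e2)]),rel))
    return sorted(out,key=lambda o:-o[0][1])
def tq(a,tilt):
    """jaw at yaw a; tool's up vector leaned by tilt about jaw axis (right-hand)"""
    w,x,y,z=quat(a); M=R.from_quat([x,y,z,w]); ax=np.array([np.cos(a),np.sin(a),0])
    q=(R.from_rotvec(ax*tilt)*M).as_quat(); return [q[3],q[0],q[1],q[2]]
E
python3 - <<'E'
from h import *
d=cam("top"); 
for z in (.041,.045):
  for o in shelfblobs(d,z,"pics/mb.png"): print(z,np.round(o[0],4),round(o[1],3),np.round(o[2],3),"rel",np.round(o[3],4))
for a in (0,np.pi):
  for tilt in (-np.pi/4,np.pi/4):
    for P in ([.46,.10,.015],[.46,.10,.08],[.5,0.0,.08],[.5,.2,.08],[.46,.25,.08]):
        j=manip.ik(P,tq(a,tilt)); print(round(a,2),round(tilt,2),P,None if j is None else np.round(j,2))
E
```

```text
0.041 [0.6384 0.2261] 0.025 [0.031 0.047] rel [-0.0094  0.106 ]
0.041 [0.6512 0.058 ] 0.005 [0.027 0.062] rel [ 0.0005 -0.0623]
0.045 [0.6374 0.2254] 0.025 [0.031 0.047] rel [-0.0104  0.1053]
0.045 [0.6501 0.0578] 0.005 [0.027 0.062] rel [-0.0005 -0.0625]
0 -0.79 [0.46, 0.1, 0.015] [ 0.4   0.55  1.77 -0.75  1.28  0.79]
0 -0.79 [0.46, 0.1, 0.08] [ 0.4   0.43  1.78 -0.73  1.37  0.71]
0 -0.79 [0.5, 0.0, 0.08] [ 0.2   0.4   1.82 -0.82  1.25  0.6 ]
0 -0.79 [0.5, 0.2, 0.08] [ 0.52  0.62  1.5  -0.66  1.5   0.73]
0 -0.79 [0.46, 0.25, 0.08] [ 0.62  0.63  1.48 -0.62  1.56  0.79]
0 0.79 [0.46, 0.1, 0.015] [-0.51  0.39  2.01  0.7   1.28 -0.91]
0 0.79 [0.46, 0.1, 0.08] [-0.51  0.24  2.02  0.68  1.38 -0.82]
0 0.79 [0.5, 0.0, 0.08] [-0.64  0.4   1.82  0.61  1.48 -0.87]
0 0.79 [0.5, 0.2, 0.08] [-0.29  0.3   1.96  0.79  1.28 -0.68]
0 0.79 [0.46, 0.25, 0.08] [-0.2   0.21  2.07  0.83  1.21 -0.65]
3.14 -0.79 [0.46, 0.1, 0.015] [-0.51  0.39  2.01  0.7   1.28  2.23]
3.14 -0.79 [0.46, 0.1, 0.08] [-0.51  0.24  2.02  0.68  1.38  2.32]
3.14 -0.79 [0.5, 0.0, 0.08] [-0.64  0.4   1.82  0.61  1.48  2.27]
3.14 -0.79 [0.5, 0.2, 0.08] [-0.29  0.3   1.96  0.79  1.28  2.46]
3.14 -0.79 [0.46, 0.25, 0.08] [-0.2   0.21  2.07  0.83  1.21  2.49]
3.14 0.79 [0.46, 0.1, 0.015] [ 0.4   0.55  1.77 -0.75  1.28 -2.35]
3.14 0.79 [0.46, 0.1, 0.08] [ 0.4   0.43  1.78 -0.73  1.37 -2.43]
3.14 0.79 [0.5, 0.0, 0.08] [ 0.2   0.4   1.82 -0.82  1.25 -2.54]
3.14 0.79 [0.5, 0.2, 0.08] [ 0.52  0.62  1.5  -0.66  1.5  -2.41]
3.14 0.79 [0.46, 0.25, 0.08] [ 0.62  0.63  1.48 -0.62  1.56 -2.35]
```

View pics/mb.png

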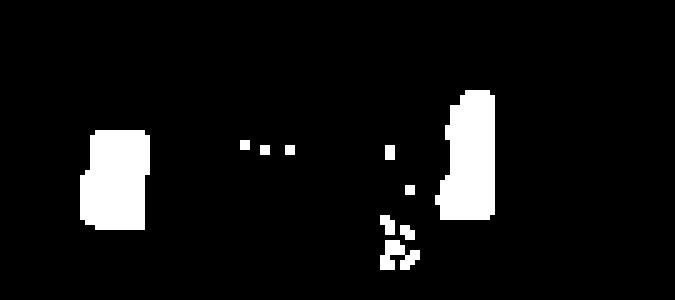

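```bash
python3 - <<'E'
from h import *
d=cam("top"); t=cv2.imread("pics/t14.png")
d["frame"]=t[:,:,::-1].copy()
for z in (.041,.045):
  for o in shelfblobs(d,z,"pics/mb.png"): print(z,np.round(o[0],4),round(o[1],3),np.round(o[2],3),"rel",np.round(o[3],4))
cv2.imwrite("pics/c21.png",cv2.resize(t[165:220,190:330],None,fx=5.6,fy=5.6,interpolation=2))
for tilt in (.785,.7):
  for P in ([.65,.12,.033],[.65,.12,.1]): print(manip.ik(P,tq(0,tilt)))
E
```

```text
0.041 [0.6471 0.2263] 0.025 [0.031 0.064] rel [-0.0007  0.1061]
0.041 [0.656 0.146] 0.016 [0.029 0.067] rel [0.0068 0.0256]
0.041 [0.6473 0.1085] 0.011 [0.031 0.064] rel [-0.0025 -0.0117]
0.041 [0.6512 0.0592] 0.005 [0.029 0.062] rel [ 0.0005 -0.0611]
0.045 [0.6461 0.2256] 0.025 [0.031 0.064] rel [-0.0017  0.1054]
0.045 [0.6549 0.1455] 0.016 [0.029 0.067] rel [0.0057 0.0251]
0.045 [0.6463 0.1082] 0.011 [0.031 0.064] rel [-0.0035 -0.0121]
0.045 [0.6501 0.059 ] 0.005 [0.029 0.062] rel [-0.0005 -0.0613]
[-0.3389272   0.70300021  1.47932667  0.75101458  1.35542113 -0.65924583]
[-0.3389272   0.59752246  1.4824626   0.73854285  1.43069835 -0.5887835 ]
[-0.31005304  0.66754821  1.4913841   0.68864881  1.30693263 -0.60814247]
[-0.31005304  0.56550851  1.48850638  0.67364664  1.38846972 -0.54041679]
```

View pics/c21.png

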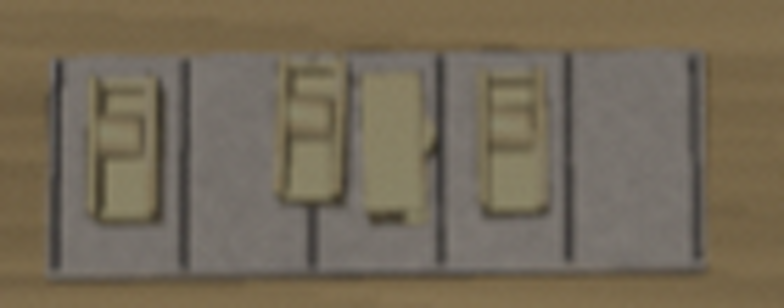

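View pics/mb.png

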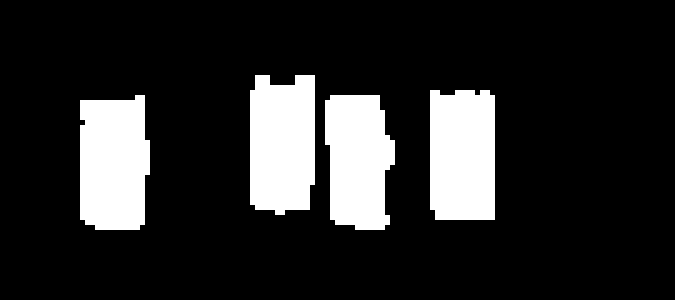

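```bash
python3 - <<'E'
from h import *
d=cam("top"); c=onz(d,[(260.0,190.9)],.045)[0]; c[2]=.030; print(c)
T=np.pi/4; a=.012; q=tq(a,T); u=np.array([0,-np.sin(T),np.cos(T)])
P=c+.004*u
manip.command_gripper(.95,12)
manip.reach(P+[0,-.02,.13],q)
manip.servo_line(P+.05*u,rate=.12)
w=cam("wrist","w16")
h=manip.servo_line(P,rate=.05,force_limit=6); print(h,manip.current_position(),P,manip.current_contact_force())
w=cam("wrist","w17"); s=cam("scene","s17"); print(manip.current_clock())
cv2.imwrite("pics/c22.png",np.hstack([cv2.resize(w["frame"][:,:,::-1],(400,300)),cv2.resize(s["frame"][265:385,270:430,::-1],(400,300),interpolation=2)]))
E
```

```text
[0.64889546 0.11181957 0.03      ]
False [0.64919569 0.10868561 0.03313609] [0.64889546 0.10899114 0.03282843] [-1.12082712 -0.0450897  -0.85070422]
67.675
```

View pics/c22.png

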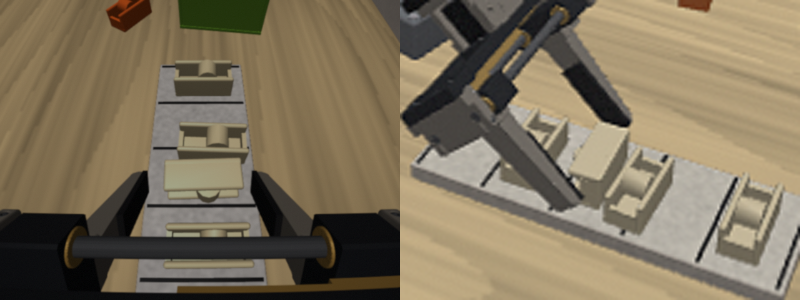

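```bash
python3 - <<'E'
from h import *
T=np.pi/4; a=.012
manip.command_gripper(0.0,15); print("w",manip.current_gripper_width()*92)
p=np.array(manip.current_position())
manip.servo_line(p+[0,0,.12],rate=.12); print("w",manip.current_gripper_width()*92)
manip.reach([.48,.10,.2],tq(a,T))
manip.reach([.48,.10,.2],tq(0,0)); 
manip.reach([.48,.10,.15],tq(0,-T)); print("w",manip.current_gripper_width()*92)
w=cam("wrist","w18"); s=cam("scene","s18"); print(manip.current_clock())
cv2.imwrite("pics/c23.png",np.hstack([cv2.resize(w["frame"][:,:,::-1],(400,300)),cv2.resize(s["frame"][200:320,310:470,::-1],(400,300),interpolation=2)]))
E
```

```text
w 61.80445246704041
w 62.254977270600065
w 62.02019119683473
71.5667
```

View pics/c23.png

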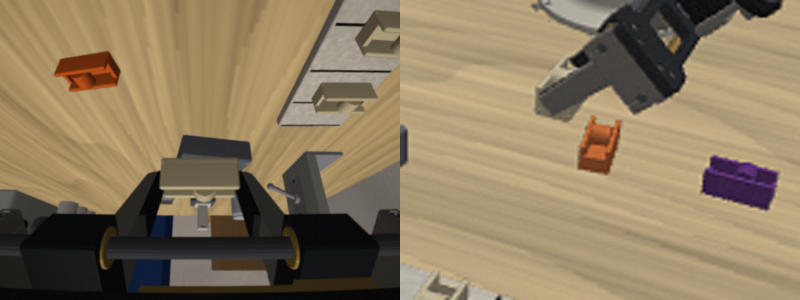

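```bash
python3 - <<'E'
from h import *
T=np.pi/4
manip.servo_line([.48,.10,.04],rate=.12)
h=manip.servo_line([.48,.10,.0155],rate=.03,force_limit=4); print(h,manip.current_position(),manip.current_contact_force())
manip.command_gripper(.95)
u=np.array([0,np.sin(T),np.cos(T)])
p=np.array(manip.current_position())
manip.servo_line(p+.07*u,rate=.12)
manip.reach([.42,-.15,.25],quat(np.pi/2))
d=cam("top","t19"); s=cam("scene","s19"); print(manip.current_clock())
for o in good(d): print(np.round(o[0],4),round(o[1],3),np.round(o[2],3))
for o in shelfblobs(d): print(np.round(o[0],4),round(o[1],3),np.round(o[2],3),"rel",np.round(o[3],4))
cv2.imwrite("pics/c24.png",np.hstack([cv2.resize(d["frame"][150:330,180:340,::-1],(400,450),interpolation=2),cv2.resize(s["frame"][240:390,270:403,::-1],(400,450),interpolation=2)]))
E
```

```text
True [0.47971836 0.09986099 0.02000905] [0.6534005  0.61241596 1.54685127]
77.1333
[0.4767 0.0921] 0.009 [0.029 0.063]
[ 0.3175 -0.0455] -0.596 [0.024 0.062]
[0.6471 0.2263] 0.025 [0.031 0.064] rel [-0.0007  0.1061]
[0.656 0.146] 0.016 [0.029 0.067] rel [0.0068 0.0256]
[0.6512 0.0592] 0.005 [0.029 0.062] rel [ 0.0005 -0.0611]
```

View pics/c24.png

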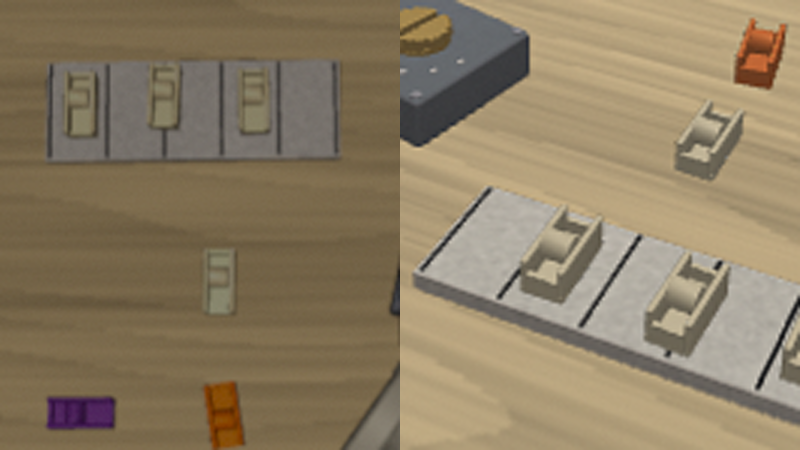

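C is upright again at (.477,.092). Top-view readings put the placed clamps about 5 mm to the -y side of their lane centres, so I'll check that with an overhead wrist view.

```bash
python3 - <<'E'
from h import *
manip.command_gripper(.58,20)
manip.reach([.70,.13,.25],quat(np.pi/2))
w=cam("wrist","w20"); print(manip.current_clock())
print("lanes",[np.round(proj(w,[[*lane(k),.015]])[0]).tolist() for k in range(1,6)])
E
```

```text
79.3083
lanes [[414.0, 154.0], [364.0, 155.0], [313.0, 156.0], [262.0, 157.0], [212.0, 158.0]]
```

View pics/w20.png

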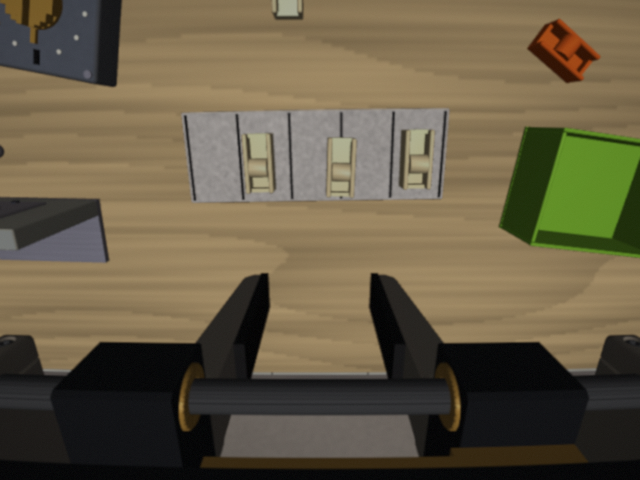

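The wrist view puts the shelf about 4 mm further +y than my top-only estimate, so I'll shift the lane targets by +5 mm. Next I'll re-centre the lane 2 clamp, then place C in lane 3, looking before each placing.

```bash
cat >> h.py <<'E'
OFF=np.array([0,.0047])
def pp(c,yaw,k,zp):
    qa=quat(yaw+np.pi/2); qb=quat(np.pi/2+SY); L=lane(k)+OFF
    manip.command_gripper(.55,20)
    manip.reach([*c,zp+.08],qa); manip.servo_line([*c,zp],rate=.12)
    manip.command_gripper(0.0,20); print("grip",manip.current_gripper_width()*92)
    manip.servo_line([*c,zp+.08],rate=.15)
    manip.reach([*L,.11],qb)
    d=cam("top"); print([np.round(o[3],3).tolist() for o in shelfblobs(d)])
    manip.servo_line([*L,.045],rate=.12)
    h=manip.servo_line([*L,.0275],rate=.04,force_limit=6)
    p=np.array(manip.current_position()); print("place",h,np.round(p,4))
    if p[2]>.033: return False
    manip.command_gripper(.42); manip.servo_line([*L,.11],rate=.15)
    return True
E
python3 - <<'E'
from h import *
print(pp(np.array([.656,.150]),.016,2,.0275))
manip.reach([.42,-.15,.25],quat(np.pi/2))
d=cam("top","t21")
print(manip.current_clock(),[(np.round(o[0],4).tolist(),round(o[1],3)) for o in good(d)],[np.round(o[3],4).tolist() for o in shelfblobs(d)])
E
```

```text
grip 30.268457389511504
[[0.001, -0.061]]
place True [0.6486 0.181  0.028 ]
True
86.2583 [([0.4767, 0.0921], np.float64(0.009)), ([0.3177, -0.0451], np.float64(-0.549))] [[-0.0007, 0.1061], [-0.0014, 0.0551], [0.0005, -0.0611]]
```

```bash
python3 - <<'E'
from h import *
d=cam("top"); o=[o for o in good(d) if o[0][1]>.02][0]; print(o[0])
print(pp(o[0]+[0,.004],o[1],3,.012))
manip.reach([.42,-.15,.25],quat(np.pi/2))
d=cam("top","t22")
print(manip.current_clock(),[(np.round(o[0],4).tolist(),round(o[1],3)) for o in good(d)],[(np.round(o[3],4).tolist(),round(o[1],3)) for o in shelfblobs(d)])
s=cam("scene","s22")
cv2.imwrite("pics/c25.png",np.hstack([cv2.resize(d["frame"][160:230,190:330,::-1],(400,200),interpolation=2),cv2.resize(s["frame"][290:390,270:440,::-1],(340,200),interpolation=2)]))
E
```

```text
[0.47674695 0.09211416]
grip 29.48324892829301
[[-0.009, -0.061]]
place True [0.6494 0.125  0.0274]
True
94.2417 [([0.3189, -0.0457], np.float64(-0.536))] [([-0.0019, 0.1061], np.float64(0.025)), ([-0.0002, 0.055], np.float64(-0.024)), ([-0.0035, -0.0009], np.float64(0.012)), ([0.0005, -0.0611], np.float64(0.005))]
```

View pics/c25.png

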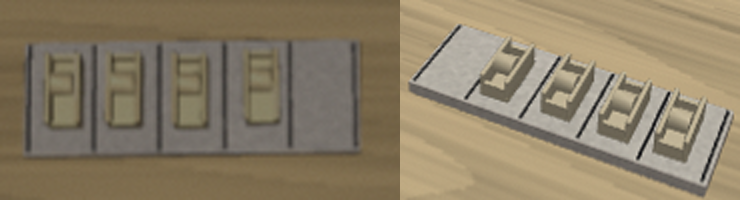

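```bash
python3 - <<'E'
from h import *
manip.reach([.38,.0,.30],quat(0))
manip.dwell(.5)
d=cam("top","t23"); w=cam("wrist","w23"); s=cam("scene","s23")
print(manip.current_clock(),[(np.round(o[3],4).tolist(),round(o[1],3)) for o in shelfblobs(d)])
cv2.imwrite("pics/c26.png",np.vstack([np.hstack([cv2.resize(d["frame"][140:300,190:470,::-1],(525,300),interpolation=2),cv2.resize(s["frame"][190:290,180:270,::-1],(270,300),interpolation=2)]),np.hstack([cv2.resize(w["frame"][:,:,::-1],(400,300)),cv2.resize(s["frame"][:,:,::-1],(395,300))])]))
E
```

```text
96.575 [([-0.0007, 0.1061], np.float64(0.025)), ([-0.0015, 0.0544], np.float64(0.019)), ([-0.0023, -0.0009], np.float64(0.012)), ([0.0005, -0.0611], np.float64(0.005))]
```

View pics/c26.png

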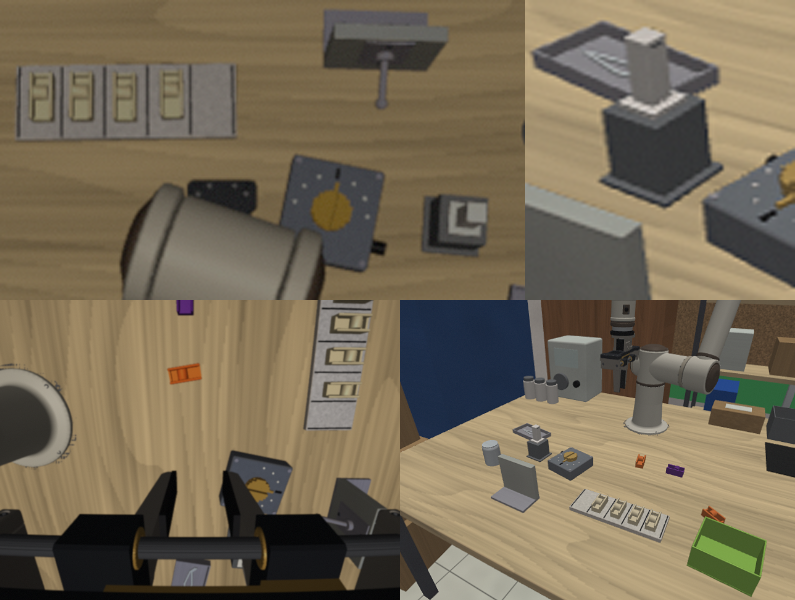

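```bash
python3 - <<'E'
from h import *
manip.close_job(); print(manip.current_clock())
E
```

```text
the job is handed in; nothing more can be done
the job is handed in; nothing more can be done
```

The job is handed in at about 97 s of the 208 s allowed, with every step done. No verdict was reported.

- **Toggle:** I pressed it to its hard stop. The wrist view matched the projection of a fully down lever.
- **Trimmer and tool:** I turned the screw with the held tool until the pointer sat on the mark, about 0.02 rad off by pixel estimate. The tool is back in its stand with its collar flat on the top.
- **Clamps:** I found four cream clamps, and they are upright in lanes 1 to 4.
- **A fall during placing:** I did not look at the shelf between placings. The lane 2 clamp had meanwhile moved toward lane 3, probably the scripted knock, and the third clamp landed against it and tipped onto its side. I re-erected the fallen clamp on the counter, re-centred the other, and placed both again.
- **Last checks:**
  - The clamps in lanes 2 and 3 are within about 2 mm of the lane centre.
  - The top view puts the clamps in lanes 1 and 4 about 5 to 6 mm to the right of centre, within the 13 mm allowed. I left them there.
  - The clamps are aligned along their lanes to within 0.03 rad.
  - The bin, tray and canister look unmoved, and the arm was clear of everything.
- **Disagreement:** The top and wrist cameras differed by about 4 mm on the shelf's sideways position. I corrected for this only when placing lanes 2 and 3. For the lane 4 clamp, the wrist view gave about 3 mm off where the top view gave 5 mm.

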